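# Charge the media jar through the swing funnel

## Task

Swing the funnel round until it stops with its spout over the jar, then pour all seven ceramic pieces from the scoop through the funnel into the jar. Set the empty scoop back down flat on the bench, and leave the jar standing, the funnel over it and the other things on the bench where they are.

Things in the scene. Friction and masses are not known exactly. Their poses are not given: they have to be found in the camera images.
- funnel (a joint): Hinge of the funnel's swing arm (rad), upright axis through post_axis. 0 = against its stop, spout exactly over the jar; grows as the funnel swings aside to the robot's right (counter-clockwise seen from above), up to 1.4. It stays where it is left; moving it takes about 1.5 N at the knob.
- funnel_knob (a point): Centre of the upright black knob by which the funnel is swung: a cylinder 18 mm in diameter and 36 mm tall (from 22 mm below this point to 16 mm above it), on a tab of the rim, 200 mm from the hinge axis, on the side away from the post. 193 mm above the bench.
- funnel_mouth (a point): Centre of the funnel's open top, level with its rim, 173 mm above the bench. The funnel is a wide aluminium cone, 140 mm over the rim (134 mm inside), 52 mm high, its wall about 50 degrees steep.
- funnel_spout (a point): Centre of the lower end of the funnel's spout (16 mm long, 50 mm bore, 56 mm outside), 104 mm above the bench and 5 mm above the jar's rim, 115 mm from the hinge axis.
- post_axis (a point): Foot of the hinge axis at bench level. The stand is fixed: a flat base plate 205 x 92 mm on rubber feet, its top 22 mm above the bench; the post and its cap reach up to 166 mm above the bench, lower than the funnel's rim. Overhead, a solid bench light hangs across the bench: its underside is 0.60 m above the bench, its front edge 0.67 m ahead of the robot's base axis.
- jar: Clear straight jar without its cap, 67 mm outside, 61 mm bore, 77 mm tall, floor 5 mm thick, standing loose in a 10 mm high ring on the stand's base. Origin at the centre of its underside, 22 mm above the bench; z up.
- scoop: Cast aluminium scoop, open in front, holding the pieces; 0.22 kg empty, stands flat on the bench. Origin: middle of the pan's underside; x out of the nose, z up. Pan 120 mm long (x -55 to 65 mm), inside 70 mm wide at the back, 54 mm at the nose, floor 3 mm, walls 40 mm high at the back, 8 mm at the nose. Behind it a black grip.
- scoop_grip (a point): Point in the middle of the black grip, at x = -115 mm, y = 0, z = 41.6 mm in the scoop's frame. The grip is 22 x 22 mm with flat sides that face the scoop's +y and -y; it runs straight from x = -71 mm (its middle 33 mm high) to x = -173 mm (53 mm high).
- scoop_nose (a point): Middle of the nose edge, on the pan's floor: x = 65 mm, y = 0, z = 3 mm in the scoop's frame.
- jar_cap: Bystander: the jar's black screw cap, 75 mm in diameter, 17 mm high, lying on the bench. Origin at the centre of its underside.
- oilstone_block: Bystander: grey oilstone in a steel shoe, 72 x 30 x 22 mm, long along its x, lying on the bench. Origin at the centre of its underside.
- marker: Bystander: marker pen, 14 x 126 x 15 mm, long along its y, lying on the bench. Origin at the centre of its underside.
- piece1: Ceramic tumbling piece, one of seven alike: triangular prism with 21 mm sides and worn corners, 14 mm thick, 10 g. Origin at the centre of one of its triangular faces. Lies flat in the scoop's pan at the start; slides on the scoop and the funnel once the slope is over about 36 degrees.
- piece2: Another ceramic piece, like piece1.
- piece3: Another ceramic piece, like piece1.
- piece4: Another ceramic piece, like piece1.
- piece5: Another ceramic piece, like piece1.
- piece6: Another ceramic piece, like piece1.
- piece7: Another ceramic piece, like piece1.

How it is judged (in metres and radians):
On the way, in this order (a step that is already met when the one before it is completed fails the run):
1. the funnel is swung against its stop, spout over the jar (value of joint funnel below 0.05 rad), for 0.2 s.
2. the scoop is tipped nose down over the funnel's mouth, the funnel still over the jar (value of joint funnel below 0.05 rad and horizontal distance between scoop_nose and funnel_mouth below 0.12 m and z of scoop_nose in the frame of funnel_mouth above -0.07 m and angle between scoop's own z axis and vertical above 0.3 rad), for 0.1 s.
3. all seven pieces lie in the jar (horizontal distance between each of piece1, piece2, piece3, piece4, piece5, piece6, piece7 and jar below 0.031 m and z of each of piece1, piece2, piece3, piece4, piece5, piece6, piece7 in the frame of jar below 0.068 m and value of joint funnel below 0.05 rad), for 0.2 s.
At the end, for the whole second after the job is handed in: All seven pieces are at rest inside the jar (within its bore and at least 9 mm below its rim), the funnel is at its stop over the jar (within 0.05 rad), the jar stands upright in its ring, and the scoop stands flat (within 0.1 rad) and at rest on the bench top, released (all of step 3 and linear speed of each of piece1, piece2, piece3, piece4, piece5, piece6, piece7 below 0.03 m/s and angle between each of jar, scoop's own z axis and vertical below 0.1 rad and height (world z) of scoop between -0.01 and 0.012 m and linear speed of scoop below 0.02 m/s); the robot touches nothing.
It fails at once if the jar cap is shifted by more than 30 mm (distance of jar_cap from where it was at the start of the episode above 0.03 m).
It fails at once if the oilstone block is shifted by more than 30 mm (distance of oilstone_block from where it was at the start of the episode above 0.03 m).
It fails at once if the marker is shifted by more than 30 mm (distance of marker from where it was at the start of the episode above 0.03 m).
It fails at once if the jar is tipped or lifted out of its ring (angle between jar's own z axis and vertical above 0.3 rad or height (world z) of jar above 0.04 m).
It also fails if it takes over 72 s, if anything falls off the work surface, if the arm or the gripper's body presses on something with over 40 N, if the wrist force passes 120 N, or if a joint passes its speed limit or range.

## Robot

A 6-joint arm with a two-finger parallel gripper is mounted at the origin on a cart in front of the work surface, level with it; the furniture and walls round the work are solid. World frame = base frame: x ahead of the robot, y to its left, z up, the work surface at z = 0. Lengths are in mm, angles in degrees, forces in N, time in s.
With the tool pointing down it reaches from about 300 to 850 mm from the base axis. Payload 4.2 kg.
Tool frame: the origin (TCP) lies between the finger pads; the fingertips stand 8 mm ahead of it and the grasp point (between the pads) lies 11 mm behind it; x points along the fingers, y is the direction in which the jaws open and shut, and the axes are right-handed (so a half turn about x gives the same grasp; the last joint's range is limited). The gripper opens to 91 mm and grips with 3 to 60 N. Pads are 32 mm wide; open, the fingers measure 118 mm over their backs; the gripper's body (76 mm by 178 mm) begins 60 mm behind the grasp point.
Start: joints at [69.5, 18.312, 89.639, -0, 72.044, -1.146], TCP at [190.566, 542.522, 192.276] pointing down, gripper open.
Joint ranges: [-177.97, 177.97], [-48.28, 115.42], [12.27, 149.76], [-77.06, 257.06], [2.81, 150.46], [-146.56, 146.56]. Speed limits (degrees/s): [147.25, 147.25, 180, 180, 180, 180].

## Interface

Orientations are given as [roll, pitch, yaw] about the fixed x, y, z axes, in that order (R = Rz(yaw) Ry(pitch) Rx(roll)).
In Python, from workcell import env gives the robot as it stands.
- The arm moves only by the tool arm_command, never from a script. Its arguments are lists of equal length, an entry for each row: "slide": the shift along the tool's x, y, z in cm, a list of three; "turn": the turn, a rotation vector about the tool's x, y, z in rad, a list of three; "grip": the closure in counts, from 0 (fully open) to 255 (shut). A call has 1 to 20 rows; each row is the pose to reach, as a shift and turn from the pose commanded when the call began, along the tool's axes at that moment; what a row does not reach only later rows make up. A row lasts 1/12 s, in which the tool goes at most 41.7 mm and 7.16 degrees, less where a joint would pass 70% of its speed; a pose out of reach is approached as far as the arm can. A call with a gripper value outside its range is refused whole. The fingers move at their own pace and stop on an object; "newtons" is the grip in N (left out, the last holds). Time passes only in rows, so rows that repeat a pose let the fingers close. It gives the time, the measured TCP pose, the force and the opening at its end, in the units of the state.
- env.state(): the state, without advancing time (a new reading comes with each control period).
- env.grab_frame(name): name is "side" or "top"; returns (picture, depth): 384x512x3 uint8, red, green, blue; 384x512 float32, mm along the optical axis (not along the pixel's ray), 0 where there is no reading.
- env.calibration(name): a dict with "K" (3x3 intrinsics, pixels), "camera_from_world" (4x4, takes a point from world to camera coordinates). Camera axes: x right, y up, looking along -z (the intrinsics and any distortion apply to the point x, -y, -z); pixel columns grow to the right and rows downward; lengths in mm; the calibration is good to about 2 mm. A picture is of the moment at which its call begins. calibration takes no time and is no camera call.
- env.job_done(): hands the job in, once; it reports no verdict.
Trained networks look in the newest picture that a camera, given by its name, has taken for a name from the list of things; names that differ only in an ending like _2 or _b are one class to them, and where a whole thing is asked for, a point or a joint stands for the part that bears it (a point fixed in the world has none). Each returns a list of dicts, best first, with "p" (0 to 1); they miss things now and then, are a little off and sometimes report something else, mostly with a low value. They report only what shows in the picture. A call takes as long as a camera call.
- env.search_frame(camera, label): "point" ([x, y, z] in mm, in world coordinates, good to about 4 mm: the middle of the surface that is visible of it).
The state is a dict: "time_s": time; "qpos": joint angles; "qvel": joint speeds; "effort": joint torques, N m; "ee_pos": TCP position; "ee_rot": TCP orientation; "force": force on the tool from outside, world axes, zero at the start; "torque": the same for the moment, N m; "gripper_width": finger opening in mm.
Only numpy, scipy, OpenCV 4.12 (cv2) and the standard library are available. Lean on these libraries where they do the work, as an engineer would, in place of code of your own. Each camera call takes 0.05 s, during which the arm holds its last target.

## Working session

There is one attempt and no reset: what is moved stays moved. The work goes in short steps, Python scripts to look and compute and a tool call to move; the robot and the scene stay as the last step left them, time stands still between calls to the robot, and variables do not carry over. Pictures are saved under pics/ and viewed, and the job is handed in when it is done.

Besides the shell and the picture viewer there is one more tool, called after "Request:" as name(argument=value, ...) on one line, values as JSON. arm_command: Moves the arm, as the interface text tells. Its arguments: {"type":"object","properties":{"slide":{"type":"array","items":{"type":"array","items":{"type":"number"}}},"turn":{"type":"array","items":{"type":"array","items":{"type":"number"}}},"grip":{"type":"array","items":{"type":"number"}},"newtons":{"type":"number"}},"required":["slide","turn","grip"]}

```bash
mkdir -p pics; ls
python3 - <<'E'
from workcell import env
import cv2,numpy as np
print(env.state())
for n in ("side","top"):
    p,d=env.grab_frame(n); cv2.imwrite(f"pics/{n}0.png",p[:,:,::-1]); np.save(f"{n}0.npy",d)
    c=env.calibration(n); print(n,c)
    for l in ["funnel_knob","funnel_mouth","scoop","scoop_grip","scoop_nose","jar","jar_cap","oilstone_block","marker","post_axis"]:
        try: print(l,[(np.round(x["point"]).tolist(),round(x["p"],2)) for x in env.search_frame(n,l)][:3])
        except Exception as e: print(l,e)
E
```

```text
pics
{'time_s': 0.0, 'qpos': array([ 6.94997743e+01,  1.83505868e+01,  8.97070012e+01, -4.53524415e-04,
        7.20427855e+01, -1.14631622e+00]), 'qvel': array([-0.00874575,  0.01922162,  0.0141615 , -0.04120477, -0.06014647,
        0.04817714]), 'effort': array([-9.02865977e-04, -4.12470031e+01, -2.31975961e+01,  7.28112459e-02,
        4.56975179e-02, -1.38709120e-04]), 'ee_pos': array([190.37111507, 541.99421756, 191.42684481]), 'ee_rot': array([ -90.90018528,   89.89962561, -110.25395458]), 'force': array([-0.12291205,  0.21349429,  0.70242322]), 'torque': array([ 0.0024229 , -0.0259315 , -0.02257127]), 'gripper_width': 91.07176522488662}
side {'K': array([[381.35838648,   0.        , 256.60207136],
       [  0.        , 381.35838648, 189.94854367],
       [  0.        ,   0.        ,   1.        ]]), 'camera_from_world': array([[ 8.01876744e-01, -5.97307834e-01, -1.47322728e-02,
        -4.29473334e+02],
       [ 3.36257100e-01,  4.30764078e-01,  8.37480431e-01,
        -3.32781667e+02],
       [-4.93887488e-01, -6.76509912e-01,  5.46268696e-01,
        -8.50085381e+02],
     
[... 1044 characters left out ...]
.99901356e-01,  1.38637848e-02,  9.79717941e-01,
        -1.10434491e+03],
       [ 0.00000000e+00,  0.00000000e+00,  0.00000000e+00,
         1.00000000e+00]])}
funnel_knob [([573.0, -117.0, 156.0], 0.8)]
funnel_mouth []
scoop [([506.0, -194.0, 43.0], 0.65)]
scoop_grip [([509.0, -195.0, 43.0], 0.61), ([573.0, -113.0, 159.0], 0.32)]
scoop_nose [([506.0, -194.0, 43.0], 0.96)]
jar [([534.0, -9.0, 31.0], 0.8)]
jar_cap [([377.0, 147.0, 15.0], 0.65), ([570.0, -119.0, 154.0], 0.61), ([752.0, -187.0, 20.0], 0.4)]
oilstone_block [([748.0, -187.0, 18.0], 0.5), ([567.0, -113.0, 158.0], 0.45), ([508.0, -195.0, 42.0], 0.41)]
marker [([373.0, 374.0, 10.0], 0.73)]
post_axis [([580.0, -74.0, 136.0], 0.78)]
```

View pics/side0.png

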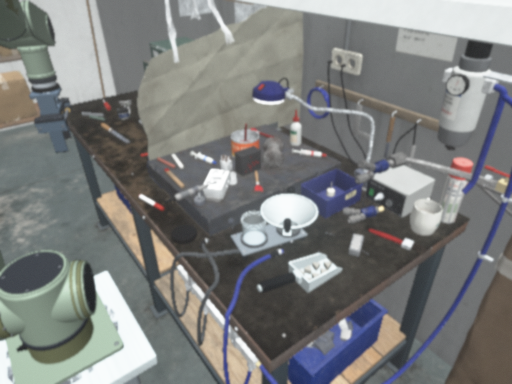

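View pics/top0.png

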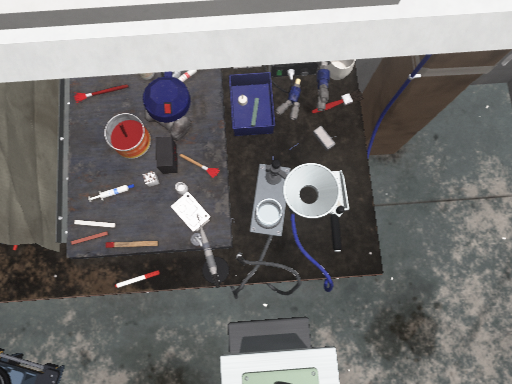

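```bash
cat > h.py <<'E'
import numpy as np,cv2
from workcell import env
def cloud(n,d):
    c=env.calibration(n);K=c["K"];T=c["camera_from_world"]
    v,u=np.mgrid[:d.shape[0],:d.shape[1]]
    x=(u-K[0,2])/K[0,0]*d; y=(v-K[1,2])/K[1,1]*d
    P=np.stack([x,-y,-d,np.ones_like(d)],-1)@np.linalg.inv(T).T
    P[d<=0]=np.nan
    return P[...,:3]
def proj(n,p):
    c=env.calibration(n);q=c["camera_from_world"]@np.r_[p,1];K=c["K"]
    return K[0,0]*q[0]/-q[2]+K[0,2],K[1,1]*-q[1]/-q[2]+K[1,2]
E
python3 - <<'E'
import sys;sys.path.insert(0,'.')
from h import *
im=cv2.imread("pics/top0.png")[140:260,220:370];cv2.imwrite("pics/topc.png",cv2.resize(im,None,fx=5,fy=5,interpolation=cv2.INTER_CUBIC))
im=cv2.imread("pics/side0.png")[180:300,220:370];cv2.imwrite("pics/sidec.png",cv2.resize(im,None,fx=5,fy=5,interpolation=cv2.INTER_CUBIC))
for n in("top","side"):
    d=np.load(n+"0.npy");P=cloud(n,d);T=env.calibration(n)["camera_from_world"]
    print(n,"cam",-T[:3,:3].T@T[:3,3])
    np.save(n+"P.npy",P)
P=np.load("topP.npy")
for v in range(150,256,5):
    print(v,[ (u,)+tuple(np.round(P[v,u]).astype(int)) for u in range(325,350,6) if np.isfinite(P[v,u,0])])
E
```

```text
top cam [ 343.66397599   55.99255856 1196.53574322]
side cam [  36.43834355 -688.26858544  736.74604834]
150 [(325, np.int64(711), np.int64(-190), np.int64(1)), (331, np.int64(710), np.int64(-208), np.int64(1)), (337, np.int64(710), np.int64(-227), np.int64(-3)), (343, np.int64(709), np.int64(-246), np.int64(-6)), (349, np.int64(706), np.int64(-262), np.int64(3))]
155 [(325, np.int64(697), np.int64(-190), np.int64(-5)), (331, np.int64(696), np.int64(-208), np.int64(-4)), (337, np.int64(694), np.int64(-225), np.int64(0)), (343, np.int64(692), np.int64(-243), np.int64(0)), (349, np.int64(693), np.int64(-262), np.int64(-6))]
160 [(325, np.int64(682), np.int64(-188), np.int64(-5)), (331, np.int64(680), np.int64(-205), np.int64(-2)), (337, np.int64(678), np.int64(-223), np.int64(0)), (343, np.int64(676), np.int64(-241), np.int64(1)), (349, np.int64(675), np.int64(-258), np.int64(2))]
165 [(325, np.int64(665), np.int64(-185), np.int64(0)), (331, np.int64(664), np.int64(-204), np.int64(-1)), (337, np.int64(662), np.int64(-221), np.int64(0)), (343, np.int64(661), np.int64(-239), np.int64(-1)
[... 4134 characters left out ...]
), np.int64(-3)), (337, np.int64(421), np.int64(-181), np.int64(61)), (343, np.int64(424), np.int64(-211), np.int64(1)), (349, np.int64(423), np.int64(-228), np.int64(1))]
250 [(325, np.int64(414), np.int64(-158), np.int64(-1)), (331, np.int64(412), np.int64(-176), np.int64(-3)), (337, np.int64(408), np.int64(-180), np.int64(60)), (343, np.int64(410), np.int64(-211), np.int64(-5)), (349, np.int64(409), np.int64(-227), np.int64(-2))]
255 [(325, np.int64(399), np.int64(-157), np.int64(-3)), (331, np.int64(398), np.int64(-174), np.int64(0)), (337, np.int64(397), np.int64(-192), np.int64(-4)), (343, np.int64(396), np.int64(-209), np.int64(-4)), (349, np.int64(394), np.int64(-226), np.int64(-3))]
```

View pics/topc.png

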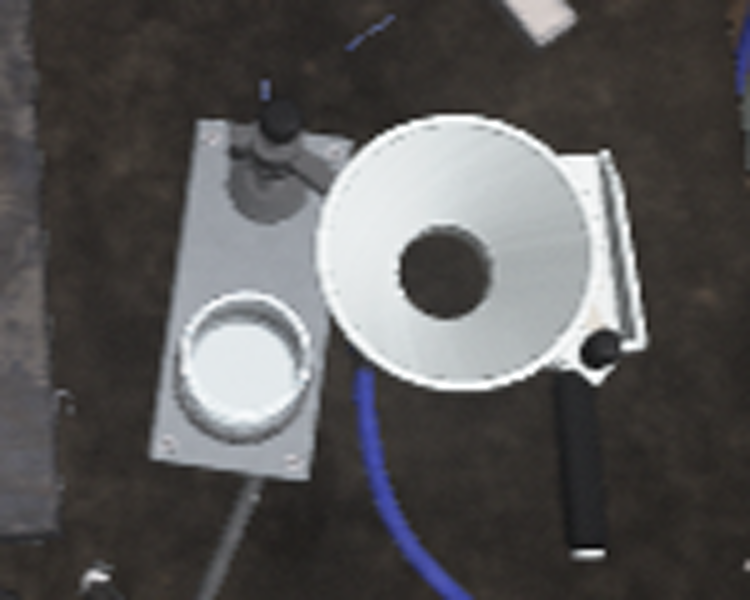

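View pics/sidec.png

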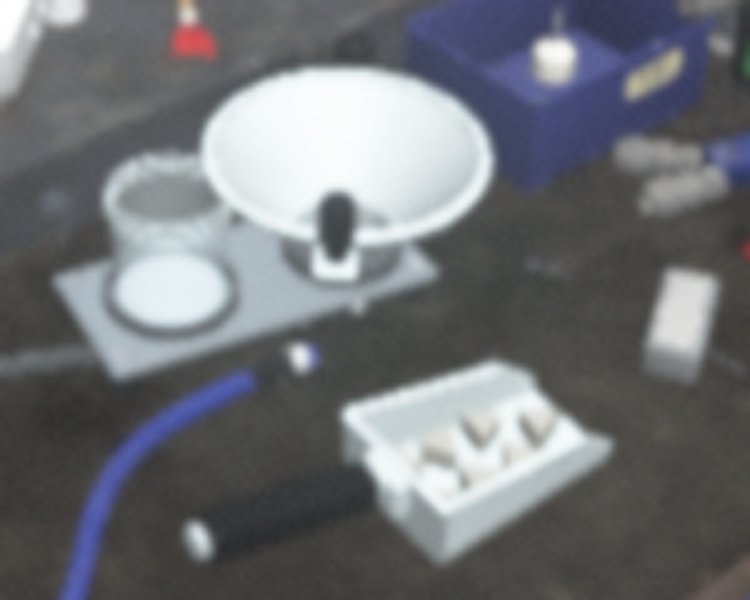

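```bash
cat >> h.py <<'E'
def ray(n,u,v,z):
    c=env.calibration(n);K=c["K"];T=c["camera_from_world"];R=T[:3,:3];C=-R.T@T[:3,3]
    d=R.T@np.array([(u-K[0,2])/K[0,0],-(v-K[1,2])/K[1,1],-1]);return C+d*(z-C[2])/d[2]
E
python3 - <<'E'
import sys;sys.path.insert(0,'.')
from h import *
from scipy.optimize import least_squares
t=lambda a,b:(220+a/5,140+b/5)
s=lambda a,b:(220+a/5,180+b/5)
print("knob",ray("top",*t(602,345),209),ray("side",*s(338,205),209-5))
print("cap",ray("top",*t(279,115),166))
print("mouth",ray("top",*t(455,252),173),ray("side",*s(347,153),173))
print("jar",ray("top",*t(246,357),99), ray("side",*s(172,293),22+5))
print("spout hole",ray("top",*t(445,272),120))
# scoop
obs=[("side",s(345,408),(-55,38,40)),("side",s(440,560),(-55,-38,40)),("side",s(612,440),(65,-30,8)),("side",s(200,540),(-173,0,53)),
 ("top",t(604,152),(65,-30,8)),("top",t(587,552),(-173,0,60)),("top",t(640,348),(-55,-38,40))]
def r(q,full=0):
    c,sn=np.cos(q[2]),np.sin(q[2]);o=[]
    for n,p,m in obs:
        w=[q[0]+c*m[0]-sn*m[1],q[1]+sn*m[0]+c*m[1],m[2]]
        o+=list(np.subtract(proj(n,w),p))
    return np.array(o)
f=least_squares(r,[530,-195,-.1],loss="soft_l1");print(f.x,np.degrees(f.x[2]));print(r(f.x).reshape(-1,2).round(1))
for w in [(-115,0)]:
    c,sn=np.cos(f.x[2]),np.sin(f.x[2]);print("grip",f.x[0]+c*w[0],f.x[1]+sn*w[0]);
P=np.load("sideP.npy")
im=cv2.imread("pics/side0.png").astype(int).sum(2)
m=(im<170)&(P[...,2]>22)&(P[...,2]<75)&(P[...,0]>340)&(P[...,0]<520)&(P[...,1]<-140)&(P[...,1]>-260)
q=P[m];print(m.sum(),q.mean(0));print(np.polyfit(q[:,0],q[:,1],1))
P=np.load("topP.npy");im=cv2.imread("pics/top0.png").astype(int).sum(2)
m=(im<170)&(P[...,2]>22)&(P[...,2]<75)&(P[...,0]>340)&(P[...,0]<520)&(P[...,1]<-140)&(P[...,1]>-260)
q=P[m];print(m.sum(),q.mean(0));print(np.polyfit(q[:,0],q[:,1],1))
E
```

```text
knob [ 496.58411999 -168.48636026  209.        ] [ 496.52318428 -175.22769641  204.        ]
cap [634.98404861 -25.84086071 166.        ]
mouth [ 554.94572802 -108.02374288  173.        ] [ 554.31055185 -116.03568321  173.        ]
jar [520.95009213  -2.22150524  99.        ] [521.56858623  -8.97619168  27.        ]
spout hole [ 555.45861132 -110.12970801  120.        ]
[ 5.79972018e+02 -1.94845952e+02 -6.90049075e-02] -3.95368996447609
[[  0.3   1. ]
 [  0.1 -11.1]
 [ -1.5   0.9]
 [ -1.   -0.4]
 [  0.2   0.1]
 [  0.6  -0.4]
 [  0.2  -1.1]]
grip 465.24570541212074 -186.91668394744983
209 [ 448.58948022 -193.15310521   48.95427084]
[-1.17306153e-01 -1.40530799e+02]
297 [ 457.31406189 -184.15409573   51.2401319 ]
[-5.39305010e-02 -1.59490919e+02]
```

```bash
cat >> h.py <<'E'
from scipy.spatial.transform import Rotation as Ro
def pose():
    s=env.state();return s["ee_pos"],Ro.from_euler("xyz",s["ee_rot"],degrees=True)
def down(yaw,tilt=0,roll=0):
    """jaw axis y at heading 'yaw'(deg); tool x down, tilted by tilt deg so that fingers point toward heading yaw-90 (jaw y=+90 -> tilt forward +x)"""
    y=np.array([np.cos(np.radians(yaw)),np.sin(np.radians(yaw)),0]);f=np.array([y[1],-y[0],0]);t=np.radians(tilt)
    x=np.sin(t)*f-np.cos(t)*np.array([0,0,1]);return Ro.from_matrix(np.stack([x,y,np.cross(x,y)],1))
def rows(targets,p0=None,R0=None):
    if p0 is None:p0,R0=pose()
    for p,R in targets:
        s=R0.inv().apply(np.array(p)-p0)/10;w=(R0.inv()*R).as_rotvec();print("slide",s.round(2).tolist(),"turn",w.round(3).tolist())
E
python3 - <<'E'
import sys;sys.path.insert(0,'.')
from h import *
p,R=pose();print(R.as_matrix().round(3))
P=np.load("topP.npy")
# obstacles: local heights
for x in range(300,560,20):
    print(x,[int(np.nanmax(np.r_[P[...,2][(abs(P[...,0]-x)<10)&(abs(P[...,1]-y)<10)],-99])) for y in range(-280,60,20)])
a=np.radians(136)
c=down(136);print(c.as_matrix().round(2))
rows([((360,300,340),R),((440,-60,340),down(136)),((496,-172,300),down(136)),((496,-172,300),down(-44))])
for l in ("jar","marker"): pass
E
```

```text
[[ 0.     0.331  0.943]
 [ 0.     0.943 -0.331]
 [-1.     0.     0.   ]]
300 [-99, -99, -99, -99, -99, -41, -99, -99, -99, -99, -99, -35, -99, -99, -99, -99, -99]
320 [-99, -99, -99, -99, -99, -14, 7, -99, -99, -99, 8, -3, -99, -99, -99, -99, -99]
340 [3, 3, 1, 3, 4, 4, 13, 12, 4, 4, 14, 15, 2, 3, 4, 4, 4]
360 [3, 3, 3, 3, 3, 4, 11, 18, 9, 3, 15, 19, 16, 4, 2, 4, 13]
380 [2, 2, 2, 3, 1, 2, 4, 15, 19, 3, 7, 13, 20, 19, 20, 17, 19]
400 [3, 3, 3, 5, 49, 65, 4, 5, 19, 19, 3, 2, 1, 3, 15, 18, 21]
420 [3, 5, 4, 2, 63, 65, 2, 2, 3, 21, 19, 1, 3, 3, 12, 18, 4]
440 [3, 2, 3, 4, 57, 62, 3, 2, 4, 2, 23, 5, 2, 4, 19, 19, 3]
460 [3, 4, 2, 3, 54, 56, 3, 2, 3, 4, 19, 13, 20, 25, 22, 2, 2]
480 [2, 3, 2, 3, 52, 202, 206, 173, 173, 177, 173, 14, 25, 32, 100, 31, 28]
500 [4, 4, 4, 2, 47, 209, 209, 175, 175, 176, 177, 175, 94, 102, 98, 100, 30]
520 [2, 4, 39, 46, -99, 174, 177, 161, 148, 151, 159, 174, 173, 29, 30, 99, 99]
540 [3, 4, 39, 43, 20, 175, 171, 146, 130, 126, 145, 168, 177, 100, 34, 100, 33]
[[ 0.   -0.72  0.69]
 [ 0.    0.69  0.72]
 [-1.    0.    0.  ]]
slide [-14.77, -17.27, 24.02] turn [0.0, 0.0, 0.0]
slide [-14.78, -48.58, 43.5] turn [-1.141, 0.0, -0.0]
slide [-10.78, -57.29, 52.5] turn [-1.141, 0.0, -0.0]
slide [-10.78, -57.29, 52.5] turn [2.001, -0.0, -0.0]
```

Request:
arm_command(slide=[[-5,0,0],[-10,-4,5],[-14.8,-17.3,24],[-14.8,-17.3,24],[-14.8,-17.3,24],[-14.8,-17.3,24],[-14.8,-17.3,24],[-14.8,-17.3,24],[-10.8,-57.3,52.5],[-10.8,-57.3,52.5],[-10.8,-57.3,52.5],[-10.8,-57.3,52.5],[-10.8,-57.3,52.5],[-10.8,-57.3,52.5],[-10.8,-57.3,52.5],[-10.8,-57.3,52.5],[-10.8,-57.3,52.5],[-10.8,-57.3,52.5],[-10.8,-57.3,52.5],[-10.8,-57.3,52.5]], turn=[[0,0,0],[0,0,0],[0.5,0,0],[0.5,0,0],[0.5,0,0],[0.5,0,0],[1,0,0],[1,0,0],[2,0,0],[2,0,0],[2,0,0],[2,0,0],[2,0,0],[2,0,0],[2,0,0],[2,0,0],[2,0,0],[2,0,0],[2,0,0],[2,0,0]], grip=[0,0,0,0,0,0,0,0,110,110,110,110,110,110,110,110,110,110,110,110], newtons=40)

```text
time_s: 2.77
ee_pos: [491.3, -158.9, 301.3]
ee_rot: [145.4, 90.0, 11.4]
force: [1.8, 0.2, -0.6]
gripper_width: 52.0
```

Run:
```python
import sys;sys.path.insert(0,'.')
from h import *
p,R=pose();print(env.state()["qpos"].round(2),env.state()["time_s"]);print(p,R.as_matrix().round(3))
for n in("top","side"):
    im,d=env.grab_frame(n);im=np.ascontiguousarray(im[:,:,::-1]);np.save(n+"1.npy",d)
    s=pose()
    p,R=s
    X=R.apply([8,0,0])+p;print(n,"tip center px",proj(n,X), "fingers",[proj(n,p+R.apply([8,e*(26),0])) for e in(1,-1)])
    u,v=[int(round(a)) for a in proj(n,X)]
    c=im[v-60:v+60,u-75:u+75].copy();c=cv2.resize(c,None,fx=5,fy=5,interpolation=cv2.INTER_CUBIC)
    for e in(1,-1):
      for o in (26,39.5):
        for w in (-16,16):
          a,b=proj(n,p+R.apply([8,e*o,w]));cv2.circle(c,(int((a-u+75+.5)*5),int((b-v+60+.5)*5)),3,(0,0,255),-1)
    cv2.imwrite(f"pics/{n}1.png",c)
```

```text
[-1.921e+01  1.005e+01  8.535e+01  2.000e-02  8.457e+01  2.479e+01] 2.7667
[ 491.33465891 -158.85675649  301.31205128] [[ 0.001  0.719 -0.695]
 [ 0.    -0.695 -0.719]
 [-1.     0.    -0.001]]
top tip center px (np.float64(347.25946062407337), np.float64(204.24803146321284)) fingers [(np.float64(354.37706491517355), np.float64(195.45794271171755)), (np.float64(340.0819877026088), np.float64(213.11205669007393))]
side tip center px (np.float64(283.20258086514775), np.float64(186.5597509783199)) fingers [(np.float64(295.269703060168), np.float64(187.27251881568085)), (np.float64(271.2258965128672), np.float64(185.8523250265008))]
```

View pics/side1.png

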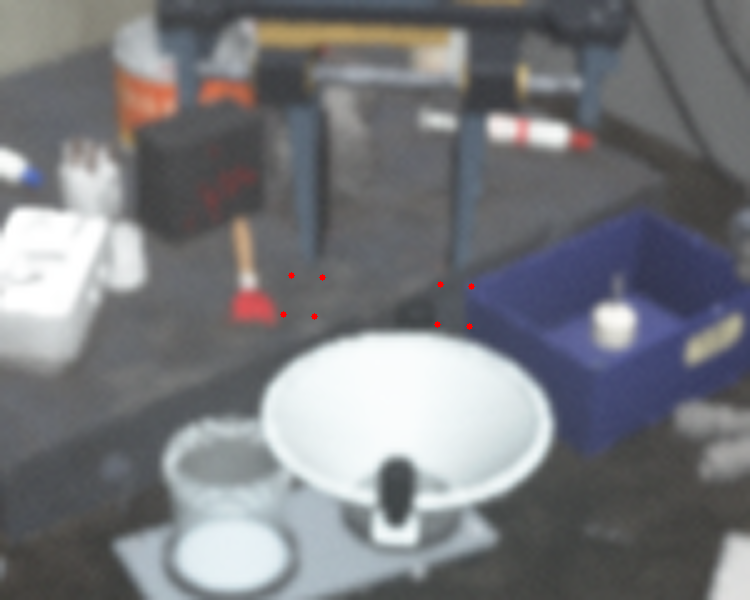

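View pics/top1.png

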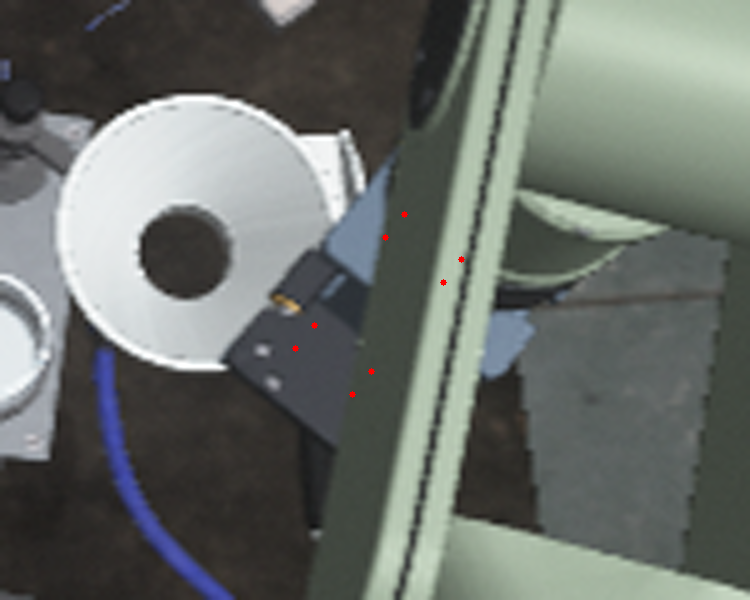

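Run:
```python
import sys;sys.path.insert(0,'.')
from h import *
n="side";print(pose()[0])
for i in range(3):
    s=pose();im,d=env.grab_frame(n);print(s[0],env.state()["gripper_width"])
np.save("side1.npy",d)
print([(np.round(x["point"]),x["p"]) for x in env.search_frame(n,"funnel_knob")])
p,R=s
P=cloud(n,d)
m=(P[...,2]>290)&(P[...,2]<345)&(abs(P[...,0]-495)<60)&(abs(P[...,1]+170)<60)
vs,us=np.where(m)
q=R.inv().apply(P[m]-p)
print(len(q)); 
for side in(1,-1):
    k=q[np.sign(q[:,1])==side];k=k[k[:,0]>-40];print(side,len(k),k.min(0).round(1),k.max(0).round(1),np.median(k,0).round(1))
# z histogram along tool x
print(np.histogram(q[:,0],bins=range(-45,25,5)))
```

```text
[ 492.10522512 -161.82306735  299.76732108]
[ 492.10522512 -161.82306735  299.76732108] 51.95922829276
[ 491.38924124 -158.97982427  300.21115383] 51.539785841257704
[ 491.06334327 -157.30091141  300.68490344] 51.686780889623016
[(array([580., -90., 157.]), 0.98)]
93
1 33 [-39.8  25.9  13.4] [-20.8  34.4  19.6] [-32.1  30.1  16.5]
-1 39 [-39.4 -36.3   1.3] [-21.7 -26.8  19.8] [-30.9 -30.2  16.5]
(array([21, 23, 22, 18,  9,  0,  0,  0,  0,  0,  0,  0,  0]), array([-45, -40, -35, -30, -25, -20, -15, -10,  -5,   0,   5,  10,  15,
        20]))
```

Run:
```python
import sys;sys.path.insert(0,'.')
from h import *
n="side";im,d=env.grab_frame(n);im=np.ascontiguousarray(im[:,:,::-1])
p,R=pose()
u0,v0=240,140
c=cv2.resize(im[v0:v0+70,u0:u0+90],None,fx=8,fy=8,interpolation=cv2.INTER_CUBIC)
cv2.imwrite("pics/side2.png",c)
c=np.clip(c.astype(float)*2.2,0,255).astype(np.uint8);cv2.imwrite("pics/side2b.png",c)
P=cloud(n,d)
for x,y in((420,-250),(600,-250),(420,-100),(400,50)):
    m=(abs(P[...,0]-x)<15)&(abs(P[...,1]-y)<15);print(x,y,np.nanmedian(P[m][:,2]))
P=cloud("top",np.load("top0.npy"))
for x,y in((420,-250),(600,-250),(420,-100),(400,50)):
    m=(abs(P[...,0]-x)<15)&(abs(P[...,1]-y)<15);print(x,y,np.nanmedian(P[m][:,2]))
```

```text
420 -250 -0.1538708970215339
600 -250 -0.5584327235094406
420 -100 14.611146355451751
400 50 -573.7642598497968
420 -250 -1.0528284497599998
600 -250 -1.8348163313305577
420 -100 2.009862507259186
400 50 0.3659897781883501
```

View pics/side2b.png

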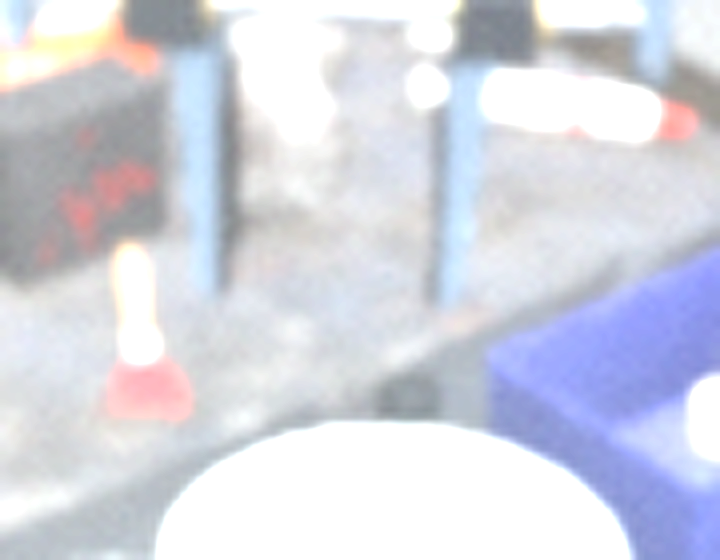

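Run:
```python
import sys;sys.path.insert(0,'.')
from h import *
p,R=pose();print(p)
for i in range(2):
  for n in("side","top"):
    im,d=env.grab_frame(n);P=cloud(n,d);p,R=pose();Q=R.inv().apply((P-p).reshape(-1,3)).reshape(P.shape)
    m=(abs(Q[...,1])<95)&(abs(Q[...,2])<60)&(Q[...,0]>-160)&(Q[...,0]<40)
    print(n,p.round(1))
    for a in range(-150,30,10):
        k=Q[m&(Q[...,0]>=a)&(Q[...,0]<a+10)]
        if len(k):print(a,len(k),k[:,1].min().round(),k[:,1].max().round(),k[:,2].min().round(),k[:,2].max().round())
    m=(P[...,2]>150)&(P[...,2]<240)&(abs(P[...,0]-496)<14)&(abs(P[...,1]+172)<16)
    print("knob",P[m].max(0),np.median(P[m],0),m.sum())
```

```text
[ 491.0321613  -155.39856419  301.61574312]
side [ 491.1 -155.3  301.7]
-150 825 -90.0 88.0 -38.0 39.0
-140 488 -88.0 88.0 -21.0 40.0
-130 344 -86.0 86.0 -22.0 40.0
-120 390 -81.0 80.0 -9.0 42.0
-110 127 -82.0 80.0 -25.0 40.0
-100 29 -41.0 39.0 -19.0 21.0
-90 52 -41.0 39.0 1.0 20.0
-80 80 -39.0 38.0 -17.0 20.0
-70 61 -39.0 37.0 -8.0 22.0
-60 53 -37.0 37.0 -10.0 20.0
-50 49 -37.0 35.0 -9.0 19.0
-40 44 -35.0 35.0 -10.0 20.0
-30 36 -35.0 34.0 -11.0 20.0
knob [ 509.08531713 -156.02855425  209.37166863] [ 494.09087111 -175.5506267   191.43598993] 135
top [ 491.1 -155.3  301.7]
-150 427 -90.0 -39.0 -37.0 14.0
-140 83 -90.0 -35.0 -37.0 16.0
-130 76 -88.0 -31.0 -37.0 -25.0
-120 17 -76.0 -31.0 -37.0 -25.0
-110 3 -51.0 29.0 -37.0 -36.0Traceback (most recent call last):
  File "<stdin>", line 13, in <module>
    return umr_maximum(a, axis, None, out, keepdims, initial, where)
ValueError: zero-size array to reduction operation maximum which has no identity
```

Run:
```python
import sys;sys.path.insert(0,'.')
from h import *
p,R=pose();print(p);rows([((496,-171,250),down(-44)),((496,-171,195),down(-44))])
```

```text
[ 491.10947831 -155.32037154  301.73637872]
slide [5.17, 1.44, 0.8] turn [0.003, -0.001, -0.001]
slide [10.67, 1.43, 0.8] turn [0.003, -0.001, -0.001]
```

Request:
arm_command(slide=[[1,1.4,0.8],[3,1.4,0.8],[5.2,1.4,0.8],[7.5,1.4,0.8],[9.5,1.4,0.8],[10.7,1.4,0.8],[10.7,1.4,0.8],[10.7,1.4,0.8]], turn=[[0,0,0],[0,0,0],[0,0,0],[0,0,0],[0,0,0],[0,0,0],[0,0,0],[0,0,0]], grip=[110,110,110,110,110,110,110,110])

```text
time_s: 3.88
ee_pos: [495.7, -171.3, 194.4]
ee_rot: [-81.7, 90.0, 144.5]
force: [-0.1, 0.1, 0.9]
gripper_width: 51.8
```

```bash
cat >> h.py <<'E'
def crop(n,name,u0,v0,w,h,f):
    im,d=env.grab_frame(n);im=np.ascontiguousarray(im[:,:,::-1])
    cv2.imwrite(f"pics/{name}.png",cv2.resize(im[v0:v0+h,u0:u0+w],None,fx=f,fy=f,interpolation=cv2.INTER_CUBIC));return im,d
E
python3 - <<'E'
import sys;sys.path.insert(0,'.')
from h import *
p,R=pose();print(p,env.state()["force"])
crop("side","s3",220,150,130,100,6)
E
```

```text
[ 495.7078003  -171.25999402  194.4198881 ] [-0.12273289  0.14299822  0.86232145]
```

View pics/s3.png

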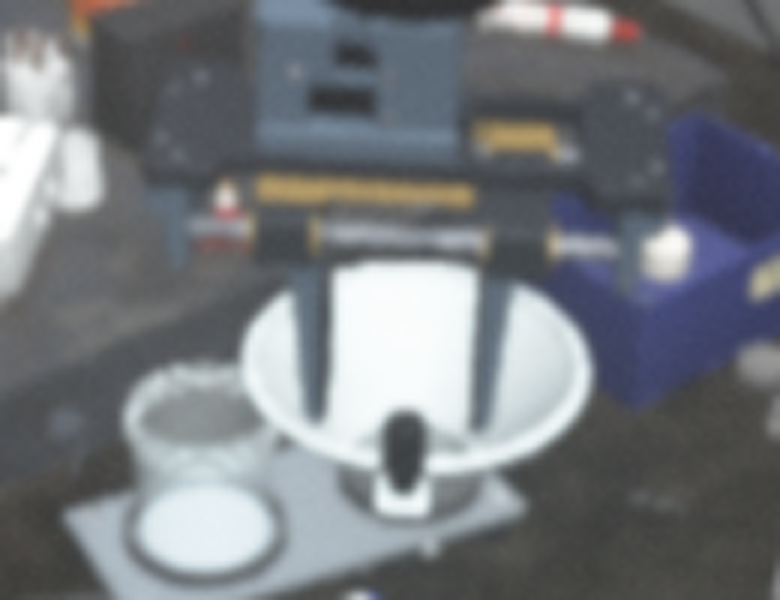

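Run:
```python
import sys;sys.path.insert(0,'.')
from h import *
n="side";im,d=env.grab_frame(n);P=cloud(n,d);p,R=pose();Q=R.inv().apply((P-p).reshape(-1,3)).reshape(P.shape)
im=im.astype(int)
for v in range(195,226,2):
    print(v,[(u,*P[v,u].round().astype(int).tolist(),*Q[v,u].round().astype(int).tolist()) for u in (272,298,287) if np.isfinite(P[v,u,0])])
```

```text
195 [(272, 460, -163, 284, -88, -32, 19), (298, 618, -77, 173, 23, 22, -153), (287, 597, -57, 171, 24, -7, -152)]
197 [(272, 460, -163, 278, -83, -32, 19), (298, 614, -81, 171, 25, 22, -147), (287, 596, -58, 165, 30, -7, -151)]
199 [(272, 461, -162, 272, -77, -32, 17), (298, 615, -81, 164, 32, 22, -147), (287, 594, -61, 162, 34, -7, -147)]
201 [(272, 460, -163, 268, -72, -32, 19), (298, 609, -88, 164, 32, 22, -138), (287, 591, -65, 159, 37, -6, -142)]
203 [(272, 462, -161, 261, -66, -32, 17), (298, 610, -87, 156, 39, 23, -139), (287, 587, -69, 156, 40, -6, -137)]
205 [(272, 461, -163, 257, -61, -32, 18), (298, 606, -92, 154, 42, 23, -133), (287, 586, -70, 151, 45, -6, -135)]
207 [(272, 461, -163, 252, -56, -32, 18), (298, 605, -93, 149, 47, 23, -131), (287, 587, -70, 144, 52, -6, -135)]
209 [(272, 460, -163, 247, -51, -32, 19), (298, 602, -96, 145, 51, 24, -128), (287, 583, -75, 142, 54, -5, -129)]
211 [(272, 461, -163, 241, -46, -32, 19), (298, 599, -100, 142, 54, 24, -123), (287, 581, -77, 137, 59, -5, -127)]
213 [(272, 460, -163, 236, -40, -32, 19), (298, 503, -200, 238, -43, 25, 16), (287, 577, -82, 135, 60, -5, -120)]
215 [(272, 461, -162, 230, -34, -32, 18), (298, 504, -201, 233, -37, 25, 16), (287, 575, -84, 131, 65, -4, -118)]
217 [(272, 463, -161, 222, -27, -32, 15), (298, 502, -202, 229, -33, 25, 18), (287, 503, -166, 207, -11, 0, -9)]
219 [(272, 462, -162, 218, -22, -32, 17), (298, 503, -202, 223, -27, 25, 17), (287, 499, -170, 205, -10, 1, -3)]
221 [(272, 519, -91, 142, 54, -40, -74), (298, 585, -117, 126, 70, 25, -101), (287, 494, -176, 206, -10, 1, 5)]
223 [(272, 490, -127, 172, 24, -36, -27), (298, 582, -120, 123, 73, 26, -97), (287, 494, -177, 201, -5, 1, 6)]
225 [(272, 605, 15, 21, 175, -52, -210), (298, 531, -173, 174, 21, 26, -23), (287, 495, -176, 194, 2, 1, 4)]
```

Request:
arm_command(slide=[[0.5,0,0],[1,0,0],[1.3,0,0],[1.3,0,0]], turn=[[0,0,0],[0,0,0],[0,0,0],[0,0,0]], grip=[110,110,110,110])

```text
time_s: 4.32
ee_pos: [495.3, -172.0, 180.5]
ee_rot: [-69.2, 89.9, 156.9]
force: [0.1, 0.1, -0.1]
gripper_width: 51.8
```

Request:
arm_command(slide=[[0.2,0,0],[0.4,0,0],[0.6,0,0],[0.6,0,0]], turn=[[0,0,0],[0,0,0],[0,0,0],[0,0,0]], grip=[110,110,110,110])

```text
time_s: 4.65
ee_pos: [495.6, -172.1, 174.8]
ee_rot: [-72.0, 90.0, 154.0]
force: [-0.5, -0.3, 0.5]
gripper_width: 51.8
```

Run:
```python
import sys;sys.path.insert(0,'.')
from h import *
p,R=pose();print(p,env.state()["force"])
crop("side","s4",220,150,130,100,6)
n="side";im,d=env.grab_frame(n);P=cloud(n,d);p,R=pose();Q=R.inv().apply((P-p).reshape(-1,3)).reshape(P.shape)
m=(abs(Q[...,1]+32)<8)&(abs(Q[...,2]-16)<6)&(P[...,2]>150);print(np.sort(P[m][:,2])[:6])
```

```text
[ 495.55531334 -172.07523119  174.79183089] [-0.49463898 -0.28771696  0.46659002]
[197.23713724 197.38543882 198.2327288  198.26715423 199.07457425
 201.43617626]
```

View pics/s4.png

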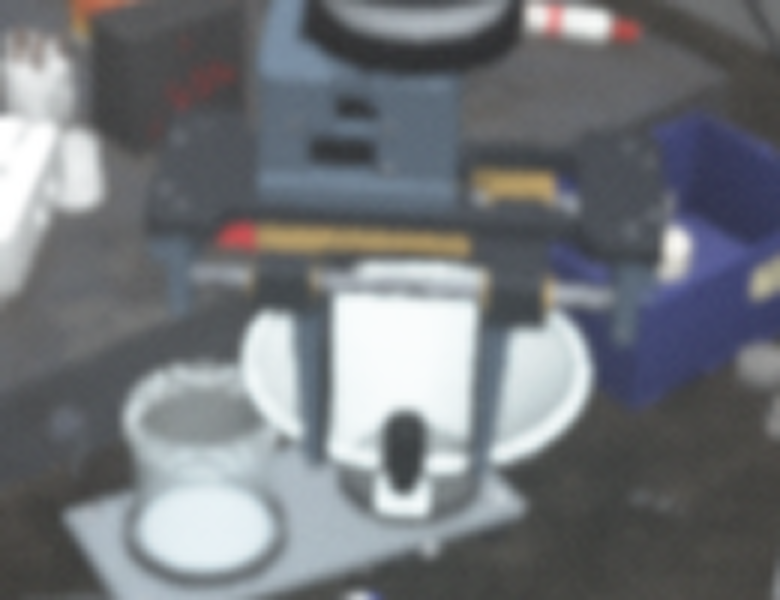

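Request:
arm_command(slide=[[0.4,0,0],[0.8,0,0],[1.2,0,0],[1.2,0,0],[1.2,0,0],[1.2,0,0]], turn=[[0,0,0],[0,0,0],[0,0,0],[0,0,0],[0,0,0],[0,0,0]], grip=[110,110,110,172,172,172])

```text
time_s: 5.25
ee_pos: [495.8, -172.1, 163.2]
ee_rot: [-150.2, 90.0, 75.8]
force: [0.7, 1.1, 0.0]
gripper_width: 34.7
```

Run:
```python
import sys;sys.path.insert(0,'.')
from h import *
p,R=pose();s=env.state();print(p,s["force"],s["gripper_width"],s["qpos"])
H=np.array([635,-29]);
a0=225.6
T=[]
for a in list(np.arange(a0-3,186,-3.0)):
    r=np.radians(a);T.append(((*(H+200*np.array([np.cos(r),np.sin(r)])),p[2]),down(a-90-180)))
    # tangent heading at a0: a0-90=135.6 ; jaw -44.4
rows(T)
```

```text
[ 495.84855366 -172.14283803  163.21762789] [0.65347084 1.05508794 0.04538706] 34.696911916037045 [-2.04049796e+01  1.50202193e+01  9.87745072e+01  6.68831957e-03
  6.62059434e+01  2.35395964e+01]
slide [0.0, -1.12, 0.0] turn [0.06, -0.0, 0.0]
slide [0.0, -2.16, -0.09] turn [0.113, -0.0, 0.0]
slide [0.0, -3.2, -0.23] turn [0.165, -0.0, 0.0]
slide [0.0, -4.23, -0.43] turn [0.217, -0.0, 0.0]
slide [0.0, -5.24, -0.69] turn [0.27, -0.0, 0.0]
slide [0.0, -6.25, -0.99] turn [0.322, -0.0, 0.0]
slide [0.0, -7.23, -1.35] turn [0.374, -0.0, 0.0]
slide [0.0, -8.19, -1.76] turn [0.427, -0.0, 0.0]
slide [0.0, -9.14, -2.22] turn [0.479, -0.0, 0.0]
slide [0.0, -10.05, -2.72] turn [0.532, -0.0, 0.0]
slide [0.0, -10.94, -3.28] turn [0.584, -0.0, 0.0]
slide [0.0, -11.8, -3.88] turn [0.636, -0.0, 0.0]
slide [0.0, -12.62, -4.52] turn [0.689, -0.0, 0.0]
```

Request:
arm_command(slide=[[0,-1.1,0],[0,-2.2,-0.1],[0,-3.2,-0.2],[0,-4.2,-0.4],[0,-5.2,-0.7],[0,-6.3,-1],[0,-7.2,-1.4],[0,-8.2,-1.8],[0,-9.1,-2.2],[0,-10.1,-2.7],[0,-10.9,-3.3],[0,-11.8,-3.9],[0,-12.6,-4.5]], turn=[[0.06,0,0],[0.11,0,0],[0.16,0,0],[0.22,0,0],[0.27,0,0],[0.32,0,0],[0.37,0,0],[0.43,0,0],[0.48,0,0],[0.53,0,0],[0.58,0,0],[0.64,0,0],[0.69,0,0]], grip=[172,172,172,172,172,172,172,172,172,172,172,172,172])

```text
time_s: 6.33
ee_pos: [436.5, -52.3, 163.6]
ee_rot: [130.9, 89.9, -42.7]
force: [1.0, -1.0, -0.3]
gripper_width: 29.7
```

Run:
```python
import sys;sys.path.insert(0,'.')
from h import *
p,R=pose();s=env.state();print(p,s["force"],s["gripper_width"],s["qpos"])
crop("side","s5",200,130,130,100,6)
H=np.array([635,-29]);
T=[]
for a in np.arange(185,158,-2.0):
    r=np.radians(a);T.append(((*(H+200*np.array([np.cos(r),np.sin(r)])),p[2]),down(a-90-180)))
rows(T)
```

```text
[436.48833022 -52.32922637 163.62396856] [ 1.02308697 -0.97174624 -0.29998515] 29.68521305091392 [-8.29273822e+00  7.34900992e+00  1.08777508e+02 -5.84365153e-02
  6.37969531e+01  7.53637088e+01]
slide [-0.0, -0.43, -0.02] turn [0.023, -0.001, 0.001]
slide [-0.0, -1.13, -0.05] turn [0.058, -0.001, 0.001]
slide [-0.0, -1.82, -0.1] turn [0.093, -0.001, 0.001]
slide [0.0, -2.52, -0.18] turn [0.128, -0.001, 0.001]
slide [0.0, -3.21, -0.28] turn [0.163, -0.001, 0.001]
slide [0.0, -3.9, -0.4] turn [0.198, -0.001, 0.001]
slide [0.0, -4.58, -0.55] turn [0.233, -0.001, 0.001]
slide [0.0, -5.25, -0.73] turn [0.267, -0.001, 0.001]
slide [0.0, -5.92, -0.92] turn [0.302, -0.001, 0.001]
slide [0.0, -6.59, -1.14] turn [0.337, -0.001, 0.001]
slide [0.01, -7.24, -1.38] turn [0.372, -0.001, 0.001]
slide [0.01, -7.89, -1.65] turn [0.407, -0.001, 0.001]
slide [0.01, -8.52, -1.94] turn [0.442, -0.001, 0.001]
slide [0.01, -9.15, -2.25] turn [0.477, -0.001, 0.001]
```

View pics/s5.png

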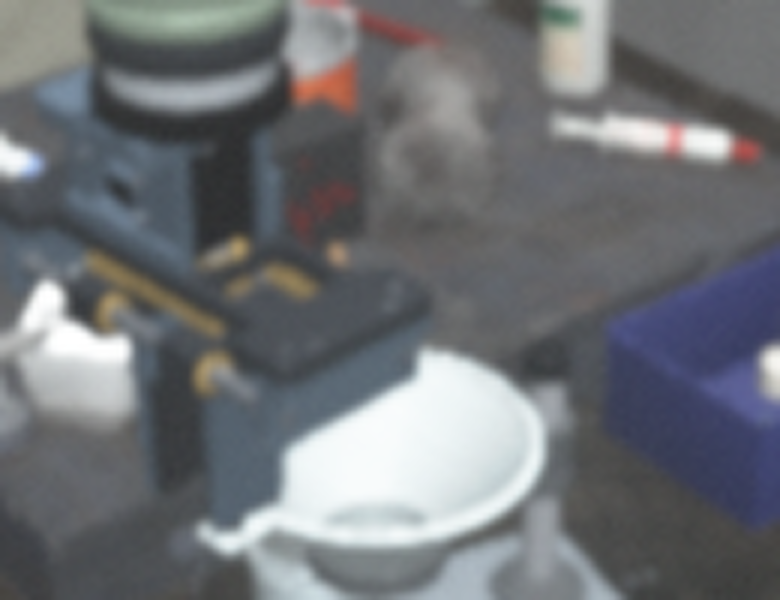

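Request:
arm_command(slide=[[0,-0.4,0],[0,-1.1,0],[0,-1.8,-0.1],[0,-2.5,-0.2],[0,-3.2,-0.3],[0,-3.9,-0.4],[0,-4.6,-0.6],[0,-5.2,-0.7],[0,-5.9,-0.9],[0,-6.2,-1]], turn=[[0.02,0,0],[0.06,0,0],[0.09,0,0],[0.13,0,0],[0.16,0,0],[0.2,0,0],[0.23,0,0],[0.27,0,0],[0.3,0,0],[0.32,0,0]], grip=[172,172,172,172,172,172,172,172,172,172])

```text
time_s: 7.22
ee_pos: [439.1, 10.4, 163.4]
ee_rot: [79.5, 90.0, -112.3]
force: [-0.8, -1.6, 0.2]
gripper_width: 29.6
```

Request:
arm_command(slide=[[0,-0.2,0],[0,-0.4,-0.1],[0,-0.6,-0.2],[0,-0.6,-0.2]], turn=[[0.01,0,0],[0.02,0,0],[0.03,0,0],[0.03,0,0]], grip=[172,172,172,172])

```text
time_s: 7.55
ee_pos: [442.6, 16.0, 163.2]
ee_rot: [-76.8, 90.0, 89.7]
force: [-1.2, -0.2, 0.2]
gripper_width: 29.7
```

Request:
arm_command(slide=[[0,-0.2,0],[0,-0.4,-0.1],[0,-0.6,-0.2],[0,-0.6,-0.2]], turn=[[0.01,0,0],[0.02,0,0],[0.03,0,0],[0.03,0,0]], grip=[172,172,172,172])

```text
time_s: 7.88
ee_pos: [445.6, 21.3, 163.2]
ee_rot: [28.9, 90.0, -166.3]
force: [-1.9, -1.8, -0.3]
gripper_width: 29.9
```

Run:
```python
import sys;sys.path.insert(0,'.')
from h import *
s=env.state();print(s["force"],s["ee_pos"]);crop("side","s6",180,120,150,120,5)
print(env.state()["force"])
```

```text
[-1.92780935 -1.83988726 -0.26575396] [445.62809586  21.33130189 163.15996333]
[-1.82783737 -1.04693625 -0.10393703]
```

View pics/s6.png

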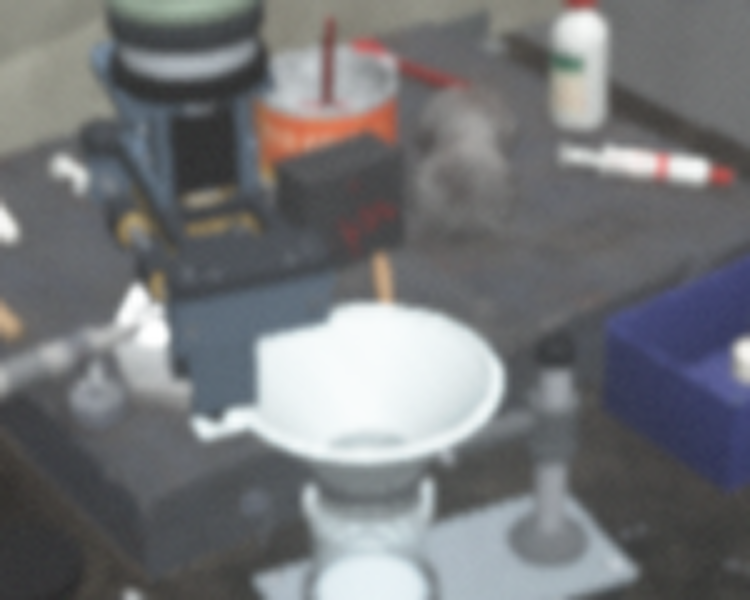

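Request:
arm_command(slide=[[0,-0.2,0],[0,-0.4,-0.1],[0,-0.6,-0.1],[0,-0.6,-0.1]], turn=[[0.01,0,0],[0.02,0,0],[0.03,0,0],[0.03,0,0]], grip=[172,172,172,172])

```text
time_s: 8.27
ee_pos: [445.9, 21.2, 162.9]
ee_rot: [83.5, 89.2, -113.3]
force: [-5.8, -19.2, 3.9]
gripper_width: 30.0
```

Request:
arm_command(slide=[[0,0.3,0],[0,0.8,0],[0,1.1,0],[0,1.1,0],[-1.5,1.1,0],[-4,1.1,0],[-7,1.1,0],[-10,1.1,0],[-13,1.1,0],[-16,1.1,0],[-19,1.1,0],[-19,1.1,0]], turn=[[0,0,0],[0,0,0],[0,0,0],[0,0,0],[0,0,0],[0,0,0],[0,0,0],[0,0,0],[0,0,0],[0,0,0],[0,0,0],[0,0,0]], grip=[172,172,172,172,172,172,172,172,172,172,172,172])

```text
time_s: 9.27
ee_pos: [448.1, 16.9, 359.4]
ee_rot: [-157.8, 89.2, 5.3]
force: [0.5, -0.2, 0.6]
gripper_width: 29.9
```

Run:
```python
import sys;sys.path.insert(0,'.')
from h import *
s=env.state();print(s["force"],s["ee_pos"],s["qpos"])
crop("side","s7",180,160,190,140,4)
crop("top","t7",220,130,150,130,5)
p,R=pose()
print("jaw heading",R.as_matrix()[:,1])
```

```text
[ 0.50548028 -0.24193275  0.58956675] [448.10961653  16.94107209 359.43465409] [6.47360536e-01 2.52719865e+00 8.60390850e+01 6.04645834e-02
 9.06836974e+01 1.07590236e+02]
jaw heading [-0.29153967 -0.95655716 -0.00173982]
```

View pics/s7.png

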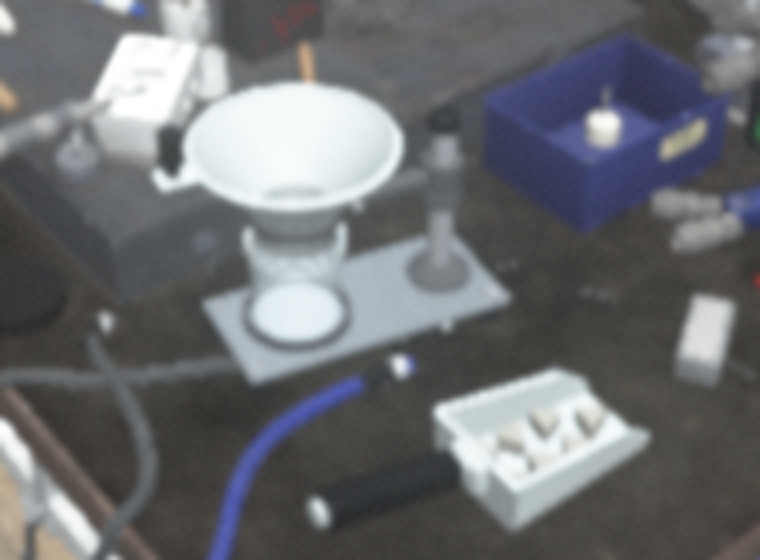

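View pics/t7.png

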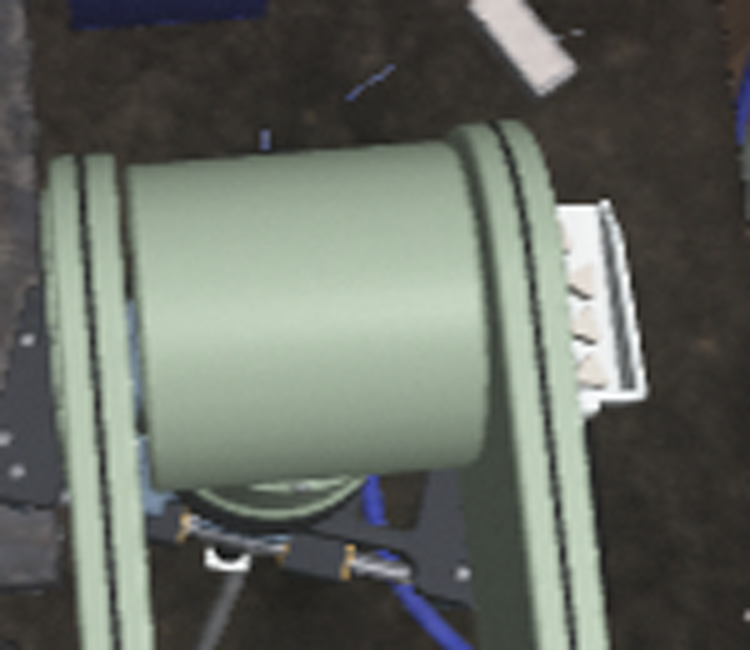

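Run:
```python
import sys;sys.path.insert(0,'.')
from h import *
from scipy.optimize import least_squares
t=lambda a,b:(220+a/5,140+b/5)
s=lambda a,b:(180+a/4,160+b/4)
obs=[("side",s(437,410),(-55,38,40)),("side",s(515,529),(-55,-38,0)),("side",s(649,437),(65,-30,6)),("side",s(319,510),(-175,0,53)),
 ("top",t(606,152),(65,-30,8)),("top",t(587,554),(-174,0,55)),("top",t(645,348),(-55,-38,40))]
def r(q,sel=obs):
    c,sn=np.cos(q[2]),np.sin(q[2]);o=[]
    for n,p,m in sel:
        w=[q[0]+c*m[0]-sn*m[1],q[1]+sn*m[0]+c*m[1],m[2]]
        o+=list(np.subtract(proj(n,w),p))
    return np.array(o)
for nm,sel in(("all",obs),("side",obs[:4]),("top",obs[4:])):
    f=least_squares(r,[530,-195,-.1],args=(sel,),loss="soft_l1");q=f.x;c,sn=np.cos(q[2]),np.sin(q[2]);print(nm,q[:2].round(1),np.degrees(q[2]).round(2),"grip100",(q[0]-100*c).round(1),(q[1]-100*sn).round(1));print(r(q,sel).reshape(-1,2).round(1).tolist())
# kin fit
D=np.array([[18.35,89.71,72.04,np.hypot(190.37,542),191.43],[15.02,98.77,66.2,np.hypot(495.85,172.14),163.2],[7.349,108.78,63.8,np.hypot(436.49,52.33),163.6],[2.527,86.04,90.68,np.hypot(448.1,16.94),359.4],[10.05,85.35,84.57,np.hypot(491.3,158.9),301.3]])
def k(x):
    a1,z0,l2,l3,o=x;q2=np.radians(D[:,0]);q23=np.radians(D[:,0]+D[:,1])+o
    return np.r_[a1+l2*np.sin(q2)+l3*np.sin(q23)-D[:,3], z0+l2*np.cos(q2)+l3*np.cos(q23)-D[:,4]]
f=least_squares(k,[0,0,400,400,0.]);print(f.x,f.fun.round(1))
```

```text
all [ 581.1 -196.2] -4.21 grip100 481.4 -188.9
[[0.8, 0.2], [-1.0, 0.1], [-0.7, 0.4], [-0.9, 0.4], [0.3, -0.3], [0.5, -0.8], [-0.5, -1.4]]
side [ 582.9 -196.2] -3.94 grip100 483.1 -189.3
[[1.3, -0.0], [-0.4, -0.2], [-0.3, 0.0], [-0.1, 0.3]]
top [ 578.8 -195.8] -4.36 grip100 479.1 -188.2
[[0.3, 0.5], [0.2, 0.1], [-0.6, -0.6]]
[ 3.03570390e+00 -2.01051215e+02  5.79213215e+02  4.19280654e+02
  6.86676584e-02] [-0.3 -0.6  0.4 -1.   1.5  0.3  0.1 -0.2 -0.1 -0. ]
```

Run:
```python
import sys;sys.path.insert(0,'.')
from h import *
R=down(-94.2,-20);x=R.as_matrix()[:,0];print(R.as_matrix().round(3))
G=np.array([481.4,-189,38.7])
rows([(G+[0,0,250]+44*x,R),(G+[0,0,110]+44*x,R)])
```

```text
[[ 0.341 -0.073 -0.937]
 [-0.025 -0.997  0.069]
 [-0.94  -0.    -0.342]]
slide [10.68, 18.33, -10.84] turn [-0.22, 0.345, -0.037]
slide [24.68, 18.35, -10.8] turn [-0.22, 0.345, -0.037]
```

Request:
arm_command(slide=[[0,4,-2],[0,8,-5],[2,12,-8],[6,16,-10],[10.7,18.3,-10.8],[14,18.3,-10.8],[17.5,18.3,-10.8],[21,18.3,-10.8],[24.7,18.3,-10.8],[24.7,18.3,-10.8],[24.7,18.3,-10.8],[24.7,18.3,-10.8]], turn=[[0,0.1,0],[-0.1,0.2,0],[-0.22,0.34,-0.04],[-0.22,0.34,-0.04],[-0.22,0.34,-0.04],[-0.22,0.34,-0.04],[-0.22,0.34,-0.04],[-0.22,0.34,-0.04],[-0.22,0.34,-0.04],[-0.22,0.34,-0.04],[-0.22,0.34,-0.04],[-0.22,0.34,-0.04]], grip=[110,110,110,110,110,110,110,110,110,110,110,110])

```text
time_s: 10.37
ee_pos: [493.9, -189.6, 104.5]
ee_rot: [-179.3, 70.6, -3.6]
force: [0.1, -0.0, 0.8]
gripper_width: 51.9
```

Run:
```python
import sys;sys.path.insert(0,'.')
from h import *
crop("side","s8",180,120,190,150,4)
s=env.state();print(s["ee_pos"],s["ee_rot"],s["qpos"],s["gripper_width"])
im,d=env.grab_frame("side");P=cloud("side",d);p,R=pose();Q=R.inv().apply((P-p).reshape(-1,3)).reshape(P.shape)
m=(abs(Q[...,1])<95)&(abs(Q[...,2])<60)&(Q[...,0]>-160)&(Q[...,0]<40)
print(R.as_matrix().round(3))
for a in range(-150,30,10):
    k=Q[m&(Q[...,0]>=a)&(Q[...,0]<a+10)]
    if len(k):print(a,len(k),np.percentile(k[:,1],[2,98]).round(),np.percentile(k[:,2],[2,50,98]).round())
```

```text
[ 495.32671801 -190.2762445   106.48389171] [-179.62354888   70.40510383   -3.88106743] [-27.44205395  10.38798526 118.10086722  13.79257308  34.21449858
  56.56719295] 51.9621778630408
[[ 0.337 -0.074 -0.939]
 [-0.024 -0.997  0.07 ]
 [-0.941 -0.001 -0.338]]
-150 735 [-80.  89.] [-33.   8.  38.]
-140 266 [-70.  90.] [-30.  11.  39.]
-130 308 [-70.  87.] [-34.  15.  40.]
-120 205 [-75.  81.] [-29.  32.  40.]
-110 140 [-75.  81.] [-33.  19.  40.]
-100 10 [-68.  80.] [-31.  19.  32.]
-90 5 [-32. -30.] [17. 18. 20.]
-80 11 [-30. -25.] [-11.  13.  17.]
-70 22 [-28. -25.] [-14.  -4.  14.]
-60 9 [-28. -26.] [-13.  -4.  12.]
-40 21 [32. 37.] [-14.   0.  19.]
-30 19 [30. 36.] [-11.   5.  19.]
```

View pics/s8.png

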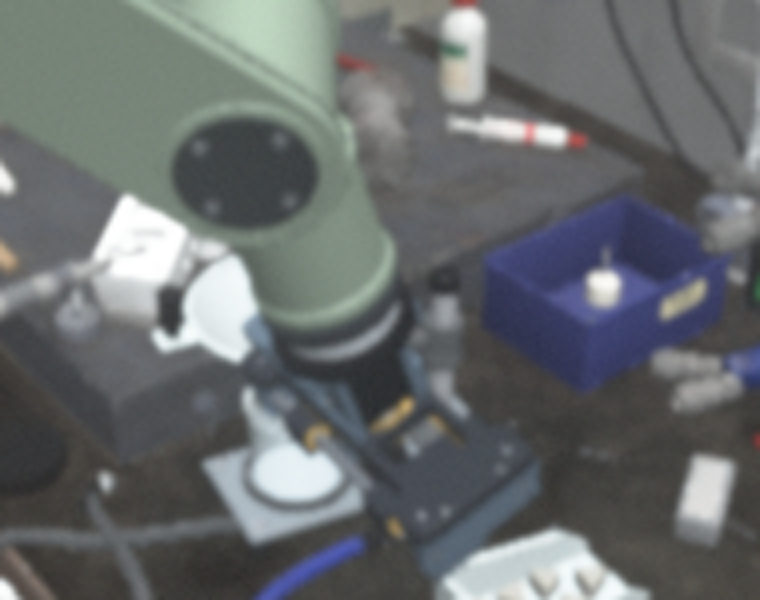

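Run:
```python
import sys;sys.path.insert(0,'.')
from h import *
R=down(-94.2,-20);x=R.as_matrix()[:,0]
G=np.array([481.4,-189,38.7])
rows([(G+[0,0,50]+44*x,R),(G+[0,0,0]+44*x,R)])
```

```text
slide [5.69, -0.05, 2.01] turn [-0.001, 0.005, 0.001]
slide [10.39, -0.04, 3.7] turn [-0.001, 0.005, 0.001]
```

Request:
arm_command(slide=[[2,0,0.7],[4,0,1.4],[5.7,0,2],[7,0,2.5],[7.5,0,2.7],[7.5,0,2.7],[7.5,0,2.7]], turn=[[0,0,0],[0,0,0],[0,0,0],[0,0,0],[0,0,0],[0,0,0],[0,0,0]], grip=[110,110,110,110,110,110,110])

```text
time_s: 11.05
ee_pos: [495.9, -190.6, 28.1]
ee_rot: [-179.8, 70.3, -4.1]
force: [-0.2, 0.1, 0.1]
gripper_width: 51.5
```

Run:
```python
import sys;sys.path.insert(0,'.')
from h import *
crop("side","s9",200,200,150,110,5)
crop("top","t9",270,170,100,100,5)
s=env.state();print(s["ee_pos"],s["ee_rot"],s["qpos"],s["force"])
R=down(-94.2,-20);x=R.as_matrix()[:,0]
G=np.array([481.4,-189,38.7]);rows([(G+44*x,R)])
```

```text
[ 495.97430124 -190.66958719   28.25523976] [-179.87485936   70.23731171   -4.09809348] [-27.44544098  17.25984909 123.96558711  21.0956659   21.85752111
  48.31713492] [ 0.81401514 -0.24438517 -0.46739384]
slide [2.92, -0.06, 1.01] turn [-0.001, 0.004, 0.001]
```

View pics/s9.png

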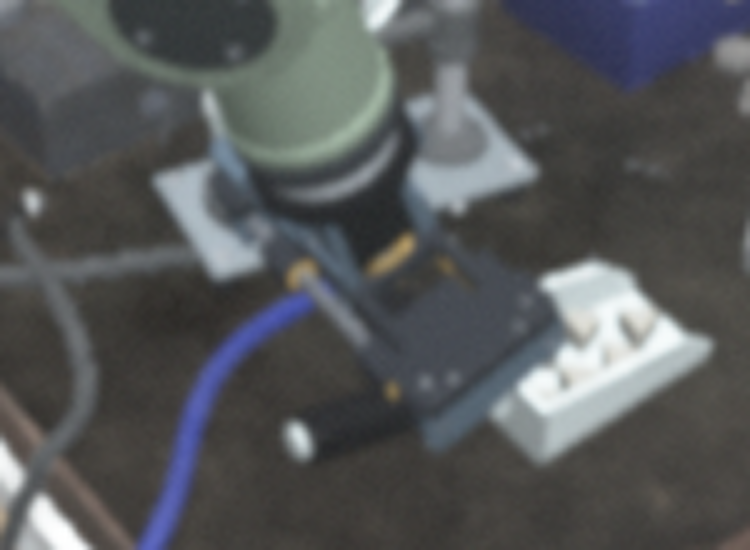

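View pics/t9.png

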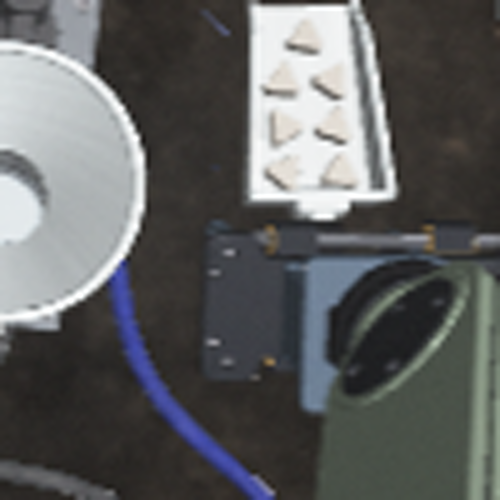

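Run:
```python
import sys;sys.path.insert(0,'.')
from h import *
for a,b in((247,198),(396,195)): print(ray("top",270+a/5,170+b/5,40))
q=[581.1,-196.2,np.radians(-4.2)];c,s=np.cos(q[2]),np.sin(q[2])
for m in((-55,38),(-55,-38)):print(q[0]+c*m[0]-s*m[1],q[1]+s*m[0]+c*m[1])
```

```text
[ 525.34228888 -147.44353668   40.        ]
[ 520.95136973 -231.74139316   40.        ]
529.0307552435048 -154.27394902345083
523.4646522618049 -230.06984929250967
```

Request:
arm_command(slide=[[1,0,0.35],[2,0,0.7],[2.9,0,1],[2.9,0,1],[2.9,0,1],[2.9,0,1],[2.9,0,1],[2.9,0,1],[2.9,0,1],[2.9,0,1],[2.9,0,1]], turn=[[0,0,0],[0,0,0],[0,0,0],[0,0,0],[0,0,0],[0,0,0],[0,0,0],[0,0,0],[0,0,0],[0,0,0],[0,0,0]], grip=[110,110,110,120,140,170,200,230,255,255,255], newtons=60)

```text
time_s: 12.07
ee_pos: [495.3, -190.1, -3.4]
ee_rot: [-179.7, 70.4, -3.9]
force: [-1.3, 0.6, 4.4]
gripper_width: 21.7
```

Run:
```python
import sys;sys.path.insert(0,'.')
from h import *
s=env.state();print(s["ee_pos"],s["ee_rot"],s["qpos"],s["force"],s["gripper_width"])
crop("side","s10",200,200,150,110,5)
```

```text
[ 495.34861376 -190.09673472   -3.43343141] [-179.68863645   70.35413119   -3.92536633] [-27.42352622  20.52573159 125.90974431  26.9398228   17.21058319
  42.14981261] [-1.29753495  0.55237041  4.36030948] 21.660399473393742
```

View pics/s10.png

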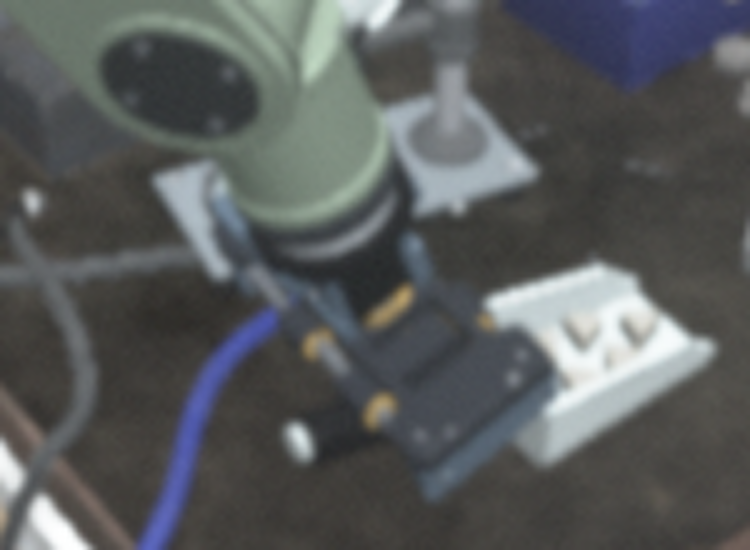

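Request:
arm_command(slide=[[-0.5,0,-0.2],[-1,0,-0.4],[-1.9,0,-0.7],[-2.8,0,-1],[-2.8,0,-1],[-2.8,0,-1]], turn=[[0,0,0],[0,0,0],[0,0,0],[0,0,0],[0,0,0],[0,0,0]], grip=[255,255,255,255,255,255])

```text
time_s: 12.62
ee_pos: [494.9, -190.1, 25.8]
ee_rot: [-179.7, 70.4, -3.9]
force: [0.7, 0.2, -2.5]
gripper_width: 21.5
```

Run:
```python
import sys;sys.path.insert(0,'.')
from h import *
from scipy.optimize import least_squares
s=env.state();print(s["ee_pos"],s["ee_rot"],s["qpos"],s["force"],s["torque"],s["gripper_width"])
crop("side","s11",200,200,150,110,5)
im,d=env.grab_frame("top");P=cloud("top",d)
cv2.imwrite("pics/t11.png",cv2.resize(im[130:250,230:350,::-1],None,fx=5,fy=5,interpolation=cv2.INTER_CUBIC))
im2,d2=env.grab_frame("side")
for n,dd in(("top",d),("side",d2)):
    P=cloud(n,dd)
    m=(P[...,2]>169)&(P[...,2]<178)&(np.hypot(P[...,0]-523,P[...,1]+5)<85)&(np.hypot(P[...,0]-523,P[...,1]+5)>55)
    q=P[m][:,:2];f=least_squares(lambda x:np.hypot(q[:,0]-x[0],q[:,1]-x[1])-x[2],[523,-5,68],loss="soft_l1",f_scale=2);print(n,len(q),f.x,np.abs(f.fun).mean())
```

```text
[ 494.88371866 -190.07889142   25.80844667] [-179.67645445   70.41553491   -3.89918475] [-27.43790257  17.45879122 124.11439074  21.21756895  21.70879713
  48.1755668 ] [ 0.65084452  0.1980002  -2.49942092] [-0.03774203  0.77110086  0.01288966] 21.503904000606216
top 424 [523.65896209  -2.31856898  68.6362227 ] 1.7915035807492858
side 74 [520.24858118  -1.96842144  71.9305004 ] 1.5447626795108715
```

View pics/s11.png

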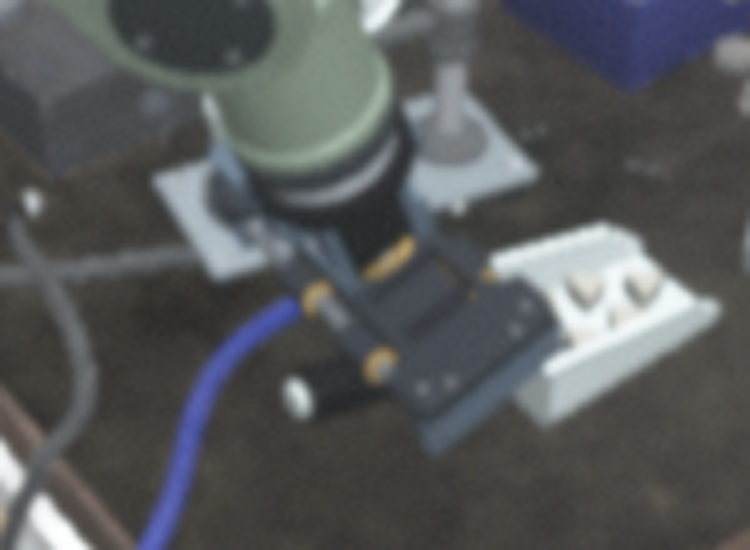

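View pics/t11.png

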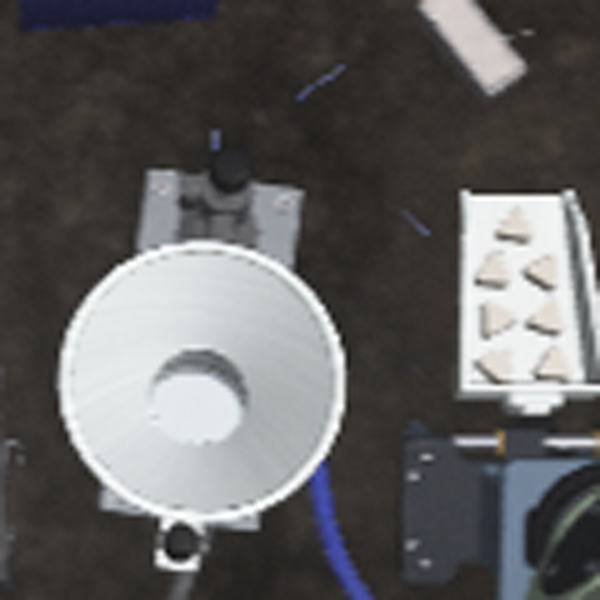

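```bash
cat >> h.py <<'E'
# scoop in tool frame, from pose at grasp (TCP there: 495.3,-190.1,-3.4, rot -179.69 70.35 -3.93), scoop at (581,-194,0) yaw -4
_Rg=Ro.from_euler("xyz",[-179.69,70.38,-3.91],degrees=True);_pg=np.array([495.2,-190.1,-3.4])
SR=_Rg.inv()*Ro.from_euler("z",-4,degrees=True); SP=_Rg.inv().apply(np.array([581,-194,0.])-_pg)
M=np.array([522.5,-2.5])
def tool_for_nose(N,psi,th):
    Rs=Ro.from_euler("z",psi,degrees=True)*Ro.from_euler("y",th,degrees=True)
    o=np.array(N)-Rs.apply([65,0,3]); R=Rs*SR.inv(); return o-R.apply(SP),R
def nose_now():
    p,R=pose();Rs=R*SR;return p+R.apply(SP)+Rs.apply([65,0,3]),Rs
E
python3 - <<'E'
import sys;sys.path.insert(0,'.')
from h import *
n,Rs=nose_now();print(n,Rs.as_euler("ZYX",degrees=True))
p,R=pose()
rows([(p+[0,0,200],R)])
p1=p+[0,0,200]
T=[]
psi1=80;N1=np.array([*(M-20*np.array([np.cos(np.radians(psi1)),np.sin(np.radians(psi1))])),228])
n0=n+[0,0,200]
# grip interpolation: rotate about grip
T1=tool_for_nose(N1,psi1,0);print("T1",T1[0],T1[1].as_matrix()[:,0])
for s in np.linspace(0,1,21)[1:]:
    e=s*s*(3-2*s)
    R_=Ro.from_euler("z",(psi1+4)*e,degrees=True)*R
    T.append((p1+(T1[0]-p1)*e,R_))
rows(T,p1,R)
E
```

```text
[ 644.95649323 -198.21770162   30.89572158] [-4.01497781  0.13851557  0.05912684]
slide [-18.85, -0.06, -6.67] turn [0.0, 0.0, 0.0]
T1 [ 494.89272736 -171.13097662  221.6       ] [ 0.05778815  0.33077031 -0.9419403 ]
slide [0.0, -0.01, 0.0] turn [-0.01, -0.0, -0.004]
slide [0.01, -0.05, 0.01] turn [-0.039, -0.0, -0.014]
slide [0.02, -0.11, 0.01] turn [-0.084, -0.0, -0.03]
slide [0.03, -0.19, 0.02] turn [-0.144, -0.0, -0.051]
slide [0.04, -0.29, 0.03] turn [-0.216, -0.001, -0.076]
slide [0.06, -0.4, 0.04] turn [-0.299, -0.001, -0.106]
slide [0.08, -0.52, 0.05] turn [-0.389, -0.001, -0.138]
slide [0.1, -0.65, 0.06] turn [-0.487, -0.001, -0.172]
slide [0.12, -0.79, 0.08] turn [-0.588, -0.002, -0.208]
slide [0.14, -0.93, 0.09] turn [-0.691, -0.002, -0.244]
slide [0.16, -1.07, 0.11] turn [-0.794, -0.002, -0.281]
slide [0.19, -1.2, 0.12] turn [-0.896, -0.003, -0.317]
slide [0.21, -1.34, 0.13] turn [-0.993, -0.003, -0.351]
slide [0.22, -1.46, 0.14] turn [-1.084, -0.003, -0.383]
slide [0.24, -1.57, 0.16] turn [-1.166, -0.004, -0.413]
slide [0.26, -1.67, 0.16] turn [-1.238, -0.004, -0.438]
slide [0.27, -1.75, 0.17] turn [-1.298, -0.004, -0.459]
slide [0.28, -1.81, 0.18] turn [-1.343, -0.004, -0.475]
slide [0.28, -1.85, 0.18] turn [-1.372, -0.004, -0.485]
slide [0.29, -1.86, 0.18] turn [-1.382, -0.004, -0.489]
```

Request:
arm_command(slide=[[-0.7,0,-0.25],[-2,0,-0.7],[-4,0,-1.4],[-6.5,0,-2.3],[-9,0,-3.2],[-11.5,0,-4.1],[-14,0,-5],[-16,0,-5.7],[-17.8,0,-6.3],[-18.8,0,-6.7],[-18.8,0,-6.7],[-18.8,0,-6.7]], turn=[[0,0,0],[0,0,0],[0,0,0],[0,0,0],[0,0,0],[0,0,0],[0,0,0],[0,0,0],[0,0,0],[0,0,0],[0,0,0],[0,0,0]], grip=[255,255,255,255,255,255,255,255,255,255,255,255])

```text
time_s: 13.77
ee_pos: [494.7, -190.5, 225.2]
ee_rot: [-179.7, 70.4, -3.9]
force: [-0.6, -0.7, -2.7]
gripper_width: 21.6
```

Request:
arm_command(slide=[[0,0,0],[0,0,0],[0,-0.1,0],[0,-0.2,0],[0,-0.3,0],[0.1,-0.4,0],[0.1,-0.5,0.1],[0.1,-0.7,0.1],[0.1,-0.8,0.1],[0.1,-0.9,0.1],[0.2,-1.1,0.1],[0.2,-1.2,0.1],[0.2,-1.3,0.1],[0.2,-1.5,0.1],[0.2,-1.6,0.2],[0.3,-1.7,0.2],[0.3,-1.8,0.2],[0.3,-1.8,0.2],[0.3,-1.9,0.2],[0.3,-1.9,0.2]], turn=[[-0.01,0,-0.004],[-0.039,0,-0.014],[-0.084,0,-0.03],[-0.144,0,-0.051],[-0.216,0,-0.076],[-0.3,0,-0.106],[-0.389,0,-0.138],[-0.487,0,-0.172],[-0.588,0,-0.208],[-0.691,0,-0.244],[-0.794,0,-0.281],[-0.896,0,-0.317],[-0.993,0,-0.351],[-1.084,0,-0.383],[-1.166,0,-0.413],[-1.238,0,-0.438],[-1.298,0,-0.459],[-1.343,0,-0.475],[-1.372,0,-0.485],[-1.382,0,-0.489]], grip=[255,255,255,255,255,255,255,255,255,255,255,255,255,255,255,255,255,255,255,255])

```text
time_s: 15.43
ee_pos: [495.7, -171.6, 220.5]
ee_rot: [180.0, 70.4, 79.8]
force: [-0.3, -0.7, -3.2]
gripper_width: 21.6
```

Run:
```python
import sys;sys.path.insert(0,'.')
from h import *
s=env.state();print(s["ee_pos"],s["ee_rot"],s["qpos"],s["force"],s["gripper_width"],s["time_s"])
n,Rs=nose_now();print(n,Rs.as_euler("ZYX",degrees=True))
crop("side","s12",170,100,190,150,4)
im,d=crop("top","t12",220,130,150,130,5)
```

```text
[ 495.72024341 -171.61211866  220.46452813] [179.98215465  70.38294899  79.81448867] [-32.59061073  16.32752705  91.42537786  18.34391109  80.4828239
 -26.79376297] [-0.33465814 -0.66499358 -3.24235702] 21.59550344542263 15.4333
[519.75594336 -22.66083082 226.85240167] [ 8.00332994e+01  3.07271423e-03 -1.10072574e-01]
```

View pics/s12.png

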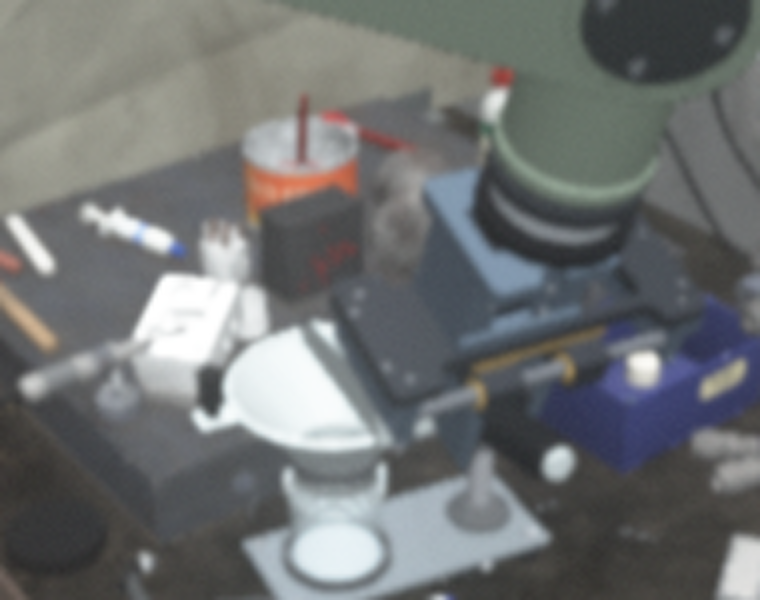

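View pics/t12.png

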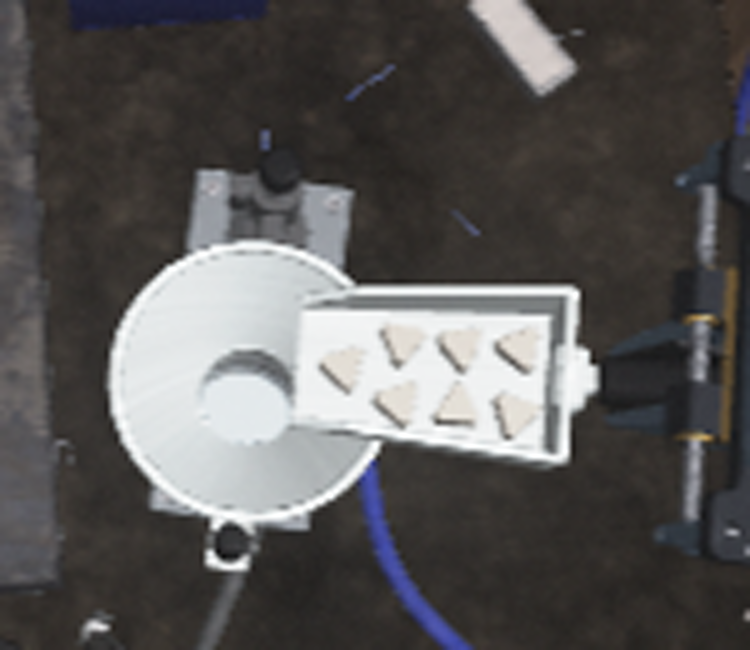

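Run:
```python
import sys;sys.path.insert(0,'.')
from h import *
print(ray("top",220+301/5,130+366/5,227),ray("top",220+576/5,130+375/5,266))
T=[];p,R=pose();d=np.array([np.cos(np.radians(80)),np.sin(np.radians(80))])
# th 0->28 with nose z dropping 227->200 ; 20 rows
for s in np.linspace(0,1,15)[1:]:
    e=s*s*(3-2*s);T.append(tool_for_nose([*(M-20*d),227-22*e],80,30*e))
rows(T)
T2=tool_for_nose([*(M-20*d),183],80,55);print(T2[0],T2[1].as_matrix()[:,0])
```

```text
[518.07986223 -23.13249    227.        ] [ 497.81844132 -144.75967419  266.        ]
slide [-0.03, -0.08, -0.04] turn [0.0, -0.007, -0.002]
slide [-0.25, -0.08, -0.11] turn [0.0, -0.029, -0.002]
slide [-0.59, -0.08, -0.23] turn [0.0, -0.062, -0.002]
slide [-1.01, -0.08, -0.41] turn [0.0, -0.104, -0.002]
slide [-1.49, -0.08, -0.65] turn [-0.0, -0.153, -0.002]
slide [-1.99, -0.08, -0.94] turn [-0.0, -0.206, -0.002]
slide [-2.5, -0.08, -1.29] turn [-0.0, -0.262, -0.001]
slide [-2.98, -0.08, -1.68] turn [-0.0, -0.317, -0.001]
slide [-3.41, -0.08, -2.09] turn [-0.0, -0.371, -0.001]
slide [-3.78, -0.08, -2.5] turn [-0.0, -0.42, -0.001]
slide [-4.09, -0.08, -2.86] turn [-0.0, -0.462, -0.001]
slide [-4.31, -0.08, -3.17] turn [-0.0, -0.494, -0.001]
slide [-4.45, -0.08, -3.37] turn [-0.0, -0.516, -0.0]
slide [-4.5, -0.08, -3.44] turn [-0.0, -0.523, -0.0]
[ 505.15342184 -112.93968656  302.90888315] [-0.10106118 -0.57010899 -0.81532961]
```

Request:
arm_command(slide=[[0,0,0],[-0.25,0,-0.1],[-0.6,0,-0.2],[-1,0,-0.4],[-1.5,0,-0.65],[-2,0,-0.95],[-2.5,0,-1.3],[-3,0,-1.7],[-3.4,0,-2.1],[-3.8,0,-2.5],[-4.1,0,-2.85],[-4.3,0,-3.15],[-4.45,0,-3.35],[-4.5,0,-3.45],[-4.5,0,-3.45]], turn=[[0,-0.007,0],[0,-0.029,0],[0,-0.062,0],[0,-0.104,0],[0,-0.153,0],[0,-0.206,0],[0,-0.262,0],[0,-0.317,0],[0,-0.371,0],[0,-0.42,0],[0,-0.462,0],[0,-0.494,0],[0,-0.516,0],[0,-0.523,0],[0,-0.523,0]], grip=[255,255,255,255,255,255,255,255,255,255,255,255,255,255,255])

```text
time_s: 16.78
ee_pos: [498.6, -153.6, 275.9]
ee_rot: [0.6, 79.7, -99.6]
force: [0.2, -0.5, -3.1]
gripper_width: 22.0
```

Run:
```python
import sys;sys.path.insert(0,'.')
from h import *
s=env.state();print(s["qpos"],s["force"],s["gripper_width"],s["time_s"])
n,Rs=nose_now();print(n,Rs.as_euler("ZYX",degrees=True))
crop("side","s13",170,80,190,150,4)
im,d=crop("top","t13",220,130,150,130,5)
T=[];d=np.array([np.cos(np.radians(80)),np.sin(np.radians(80))])
for s in np.linspace(0,1,21)[1:]:
    T.append(tool_for_nose([*(M-20*d),205-18*s],80,30+16*s))
rows(T)
```

```text
[-11.34369261  10.73228688  88.84829038 -10.4770619   80.2700896
   0.60865739] [ 0.24872857 -0.49263657 -3.07692142] 22.039025790131095 16.7833
[519.8190307  -21.38593028 206.1528831 ] [79.99453535 29.94910132 -0.10228384]
slide [-0.04, -0.06, -0.09] turn [-0.001, -0.015, -0.001]
slide [-0.15, -0.06, -0.18] turn [-0.001, -0.029, -0.001]
slide [-0.26, -0.06, -0.26] turn [-0.001, -0.043, -0.001]
slide [-0.37, -0.06, -0.35] turn [-0.001, -0.057, -0.001]
slide [-0.48, -0.06, -0.44] turn [-0.001, -0.071, -0.001]
slide [-0.59, -0.06, -0.53] turn [-0.001, -0.085, -0.001]
slide [-0.69, -0.06, -0.63] turn [-0.001, -0.099, -0.001]
slide [-0.8, -0.06, -0.73] turn [-0.001, -0.113, -0.0]
slide [-0.9, -0.06, -0.83] turn [-0.001, -0.126, -0.0]
slide [-1.01, -0.07, -0.94] turn [-0.001, -0.14, -0.0]
slide [-1.11, -0.07, -1.04] turn [-0.001, -0.154, -0.0]
slide [-1.21, -0.07, -1.15] turn [-0.001, -0.168, -0.0]
slide [-1.31, -0.07, -1.27] turn [-0.001, -0.182, -0.0]
slide [-1.4, -0.07, -1.38] turn [-0.001, -0.196, -0.0]
slide [-1.5, -0.07, -1.5] turn [-0.001, -0.21, -0.0]
slide [-1.59, -0.07, -1.62] turn [-0.001, -0.224, -0.0]
slide [-1.69, -0.07, -1.74] turn [-0.001, -0.238, 0.0]
slide [-1.78, -0.07, -1.87] turn [-0.001, -0.252, 0.0]
slide [-1.87, -0.07, -2.0] turn [-0.001, -0.266, 0.0]
slide [-1.96, -0.07, -2.13] turn [-0.001, -0.28, 0.0]
```

View pics/t13.png

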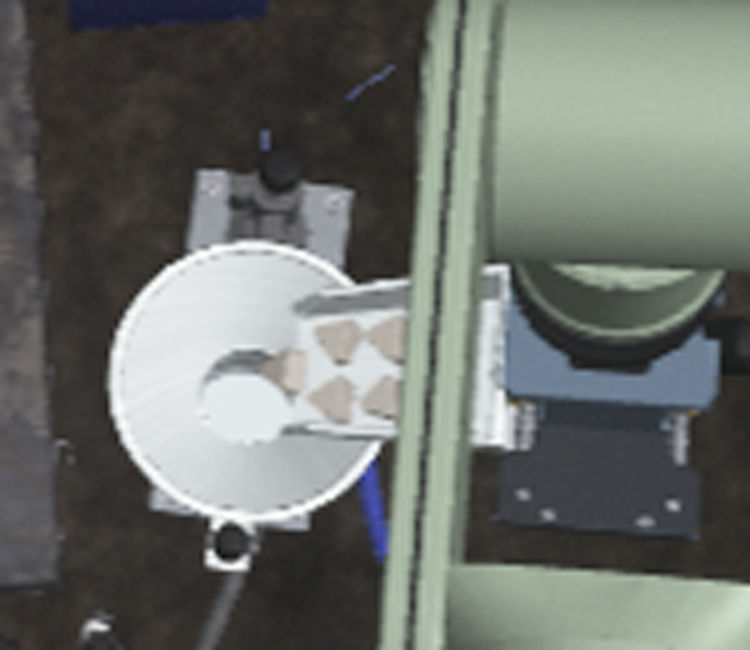

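View pics/s13.png

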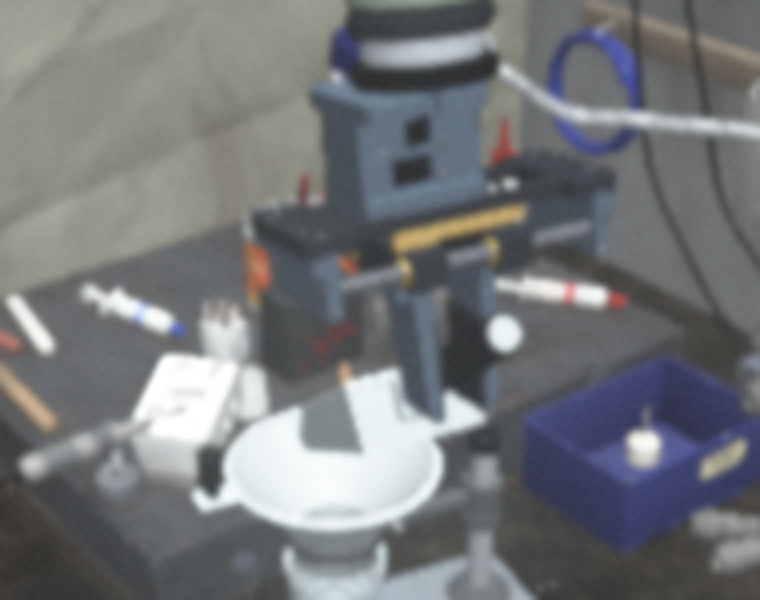

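Request:
arm_command(slide=[[0,0,-0.1],[-0.15,0,-0.2],[-0.25,0,-0.25],[-0.35,0,-0.35],[-0.5,0,-0.45],[-0.6,0,-0.55],[-0.7,0,-0.65],[-0.8,0,-0.75],[-0.9,0,-0.85],[-1,0,-0.95],[-1.1,0,-1.05],[-1.2,0,-1.15],[-1.3,0,-1.25],[-1.4,0,-1.4],[-1.4,0,-1.4],[-1.4,0,-1.4]], turn=[[0,-0.015,0],[0,-0.029,0],[0,-0.043,0],[0,-0.057,0],[0,-0.071,0],[0,-0.085,0],[0,-0.099,0],[0,-0.113,0],[0,-0.126,0],[0,-0.14,0],[0,-0.154,0],[0,-0.168,0],[0,-0.182,0],[0,-0.196,0],[0,-0.196,0],[0,-0.196,0]], grip=[255,255,255,255,255,255,255,255,255,255,255,255,255,255,255,255])

```text
time_s: 18.22
ee_pos: [501.6, -138.0, 286.9]
ee_rot: [0.2, 68.4, -100.0]
force: [-0.4, -0.7, -2.9]
gripper_width: 21.6
```

```bash
cat > look.py <<'E'
import sys
from h import *
k=sys.argv[1]
s=env.state();print(s["qpos"].round(1),s["force"].round(1),s["gripper_width"],s["time_s"])
n,Rs=nose_now();print(n,Rs.as_euler("ZYX",degrees=True))
a,_=env.grab_frame("side");b,_=env.grab_frame("top")
f=lambda im,u,v,w,h,z:cv2.resize(im[v:v+h,u:u+w,::-1],(w*z,h*z),interpolation=cv2.INTER_CUBIC)
A=f(a,200,150,100,120,4);B=f(b,235,160,96,120,4);cv2.imwrite(f"pics/{k}.png",np.hstack([A,B]))
E
python3 look.py l14
```

```text
[ -2.2  11.6  88.9 -21.5  83.1  11.3] [-0.4 -0.7 -2.9] 21.591269516252165 18.2167
[519.93441243 -21.7488899  192.27925622] [ 8.00236461e+01  4.12103263e+01 -1.23542165e-02]
```

View pics/l14.png

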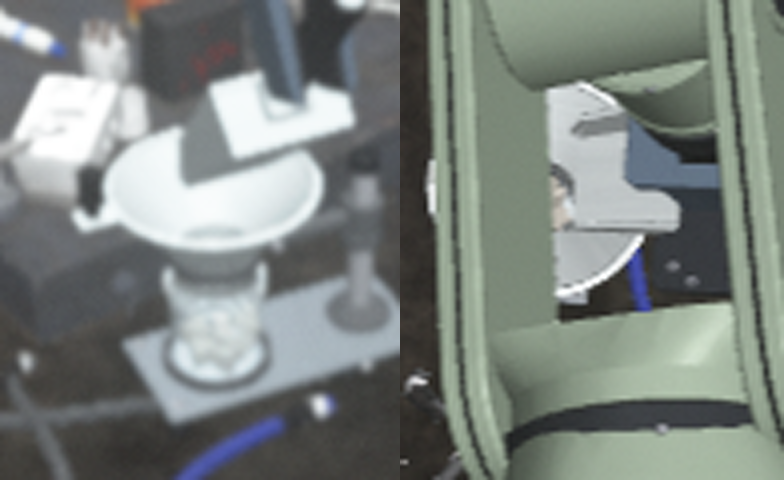

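Run:
```python
import sys;sys.path.insert(0,'.')
from h import *
T=[];d=np.array([np.cos(np.radians(80)),np.sin(np.radians(80))])
for s in np.linspace(0,1,11)[1:]:
    T.append(tool_for_nose([*(M-20*d),192-2*s],80,41+14*s))
rows(T)
a,_=env.grab_frame("side");b,_=env.grab_frame("top")
f=lambda im,u,v,w,h,z:cv2.resize(im[v:v+h,u:u+w,::-1],(w*z,h*z),interpolation=cv2.INTER_CUBIC)
cv2.imwrite("pics/l15.png",np.hstack([f(a,230,180,50,70,8),f(b,255,180,45,70,8)]))
```

```text
slide [-0.24, -0.08, -0.09] turn [-0.0, -0.021, -0.0]
slide [-0.57, -0.09, -0.22] turn [-0.0, -0.045, -0.0]
slide [-0.89, -0.09, -0.36] turn [-0.0, -0.07, -0.0]
slide [-1.22, -0.09, -0.5] turn [-0.0, -0.094, 0.0]
slide [-1.54, -0.09, -0.66] turn [-0.0, -0.119, 0.0]
slide [-1.86, -0.09, -0.82] turn [-0.0, -0.143, 0.0]
slide [-2.17, -0.09, -0.99] turn [-0.0, -0.167, 0.0]
slide [-2.48, -0.09, -1.17] turn [-0.0, -0.192, 0.0]
slide [-2.78, -0.09, -1.35] turn [-0.0, -0.216, 0.001]
slide [-3.08, -0.09, -1.54] turn [-0.0, -0.241, 0.001]
```

View pics/l15.png

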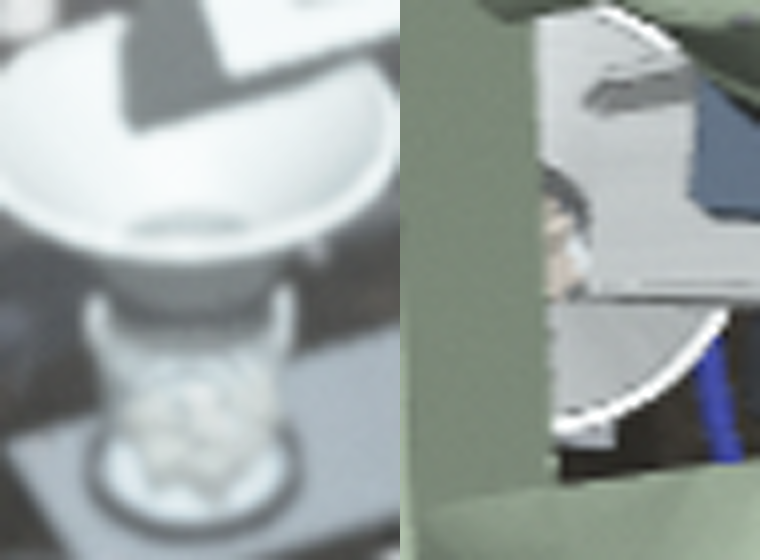

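Request:
arm_command(slide=[[-0.25,0,-0.1],[-0.55,0,-0.2],[-0.9,0,-0.35],[-1.2,0,-0.5],[-1.55,0,-0.65],[-1.85,0,-0.8],[-2.15,0,-1],[-2.5,0,-1.15],[-2.8,0,-1.35],[-3.1,0,-1.55],[-3.1,0,-1.55],[-3.1,0,-1.55]], turn=[[0,-0.02,0],[0,-0.045,0],[0,-0.07,0],[0,-0.094,0],[0,-0.119,0],[0,-0.143,0],[0,-0.167,0],[0,-0.192,0],[0,-0.216,0],[0,-0.241,0],[0,-0.241,0],[0,-0.241,0]], grip=[255,255,255,255,255,255,255,255,255,255,255,255])

```text
time_s: 19.42
ee_pos: [506.3, -112.5, 309.8]
ee_rot: [0.1, 54.6, -100.1]
force: [-0.0, 0.0, -2.5]
gripper_width: 21.3
```

```bash
python3 look.py l16
python3 - <<'E'
import sys;sys.path.insert(0,'.')
from h import *
T=[];d=np.array([np.cos(np.radians(80)),np.sin(np.radians(80))])
for s in np.linspace(0,1,15)[1:]:
    e=s*s*(3-2*s);T.append(tool_for_nose([*(M-20*d),190+45*e],80,55*(1-e)))
rows(T)
E
```

```text
[  8.4  14.5  87.7 -33.3  90.5  22.1] [-0.   0.  -2.5] 21.2757447138322 19.4167
[519.93880713 -21.76671033 189.84587433] [80.11743492 55.03540942  0.10934687]
slide [0.17, -0.09, 0.09] turn [-0.0, 0.014, 0.001]
slide [0.59, -0.09, 0.35] turn [-0.0, 0.053, 0.0]
slide [1.25, -0.09, 0.71] turn [-0.0, 0.114, 0.0]
slide [2.1, -0.08, 1.09] turn [-0.0, 0.191, -0.0]
slide [3.11, -0.08, 1.42] turn [-0.0, 0.28, -0.0]
slide [4.21, -0.08, 1.65] turn [-0.001, 0.378, -0.001]
slide [5.35, -0.08, 1.73] turn [-0.001, 0.48, -0.001]
slide [6.46, -0.08, 1.65] turn [-0.001, 0.582, -0.002]
slide [7.49, -0.08, 1.43] turn [-0.001, 0.68, -0.002]
slide [8.37, -0.08, 1.12] turn [-0.001, 0.77, -0.002]
slide [9.1, -0.08, 0.76] turn [-0.001, 0.847, -0.003]
slide [9.63, -0.08, 0.43] turn [-0.001, 0.907, -0.003]
slide [9.96, -0.08, 0.19] turn [-0.001, 0.946, -0.003]
slide [10.07, -0.08, 0.1] turn [-0.001, 0.96, -0.003]
```

View pics/l16.png

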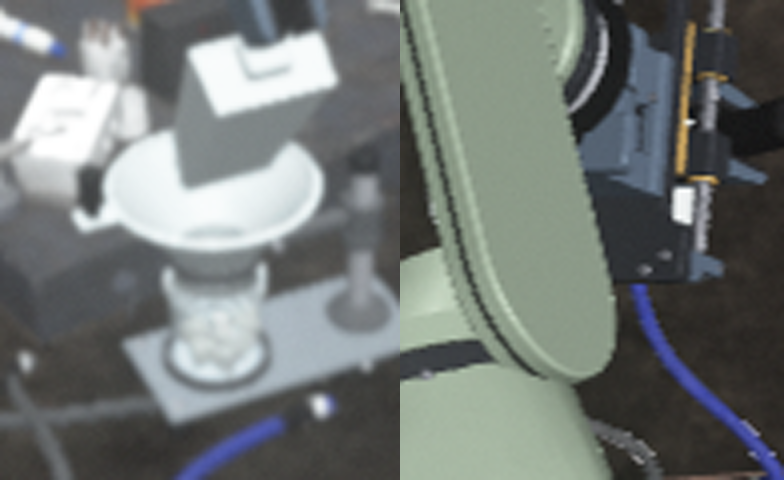

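Now level the scoop while raising it, then check from the top.

Request:
arm_command(slide=[[0.15,0,0.1],[0.6,0,0.35],[1.25,0,0.7],[2.1,0,1.1],[3.1,0,1.4],[4.2,0,1.65],[5.3,0,1.7],[6.45,0,1.65],[7.5,0,1.4],[8.4,0,1.1],[9.1,0,0.75],[9.6,0,0.4],[10,0,0.2],[10.1,0,0.1],[10.1,0,0.1]], turn=[[0,0.014,0],[0,0.053,0],[0,0.114,0],[0,0.191,0],[0,0.28,0],[0,0.378,0],[0,0.48,0],[0,0.582,0],[0,0.68,0],[0,0.77,0],[0,0.847,0],[0,0.907,0],[0,0.946,0],[0,0.96,0],[0,0.96,0]], grip=[255,255,255,255,255,255,255,255,255,255,255,255,255,255,255])

```text
time_s: 20.77
ee_pos: [494.8, -172.9, 227.6]
ee_rot: [-180.0, 70.4, 79.6]
force: [-0.5, -0.2, -2.6]
gripper_width: 21.8
```

```bash
python3 look.py l17
python3 - <<'E'
import sys;sys.path.insert(0,'.')
from h import *
p,R=pose()
# rotate back about world z by -84 and move to above original: tool target orientation _Rg
from h import _Rg,_pg
p1=_pg+[0,0,228]
for s in np.linspace(0,1,21)[1:]:
    e=s*s*(3-2*s)
    rows([(p+(p1-p)*e,Ro.from_euler("z",-84*e,degrees=True)*R)],p,R)
print((Ro.from_euler("z",-84,degrees=True)*R).inv()*_Rg)
E
```

```text
[-32.7  16.   90.8  18.3  81.3 -26.4] [-0.5 -0.2 -2.6] 21.771910259756357 20.7667
[519.37111773 -24.02960696 233.88908582] [ 7.98437163e+01  5.50075011e-02 -1.03031670e-01]
slide [-0.0, 0.0, 0.01] turn [0.01, -0.0, 0.004]
slide [-0.01, 0.01, 0.05] turn [0.039, -0.0, 0.014]
slide [-0.01, 0.02, 0.11] turn [0.084, -0.0, 0.03]
slide [-0.02, 0.03, 0.19] turn [0.144, -0.0, 0.051]
slide [-0.03, 0.04, 0.29] turn [0.216, -0.0, 0.077]
slide [-0.05, 0.06, 0.4] turn [0.298, -0.001, 0.106]
slide [-0.06, 0.08, 0.52] turn [0.389, -0.001, 0.138]
slide [-0.08, 0.1, 0.65] turn [0.486, -0.001, 0.173]
slide [-0.09, 0.12, 0.79] turn [0.588, -0.001, 0.209]
slide [-0.11, 0.14, 0.93] turn [0.691, -0.002, 0.245]
slide [-0.12, 0.16, 1.07] turn [0.794, -0.002, 0.282]
slide [-0.14, 0.18, 1.2] turn [0.895, -0.002, 0.318]
slide [-0.16, 0.2, 1.33] turn [0.992, -0.002, 0.352]
slide [-0.17, 0.22, 1.45] turn [1.083, -0.002, 0.384]
slide [-0.18, 0.24, 1.57] turn [1.166, -0.003, 0.414]
slide [-0.19, 0.25, 1.66] turn [1.238, -0.003, 0.439]
slide [-0.2, 0.27, 1.74] turn [1.298, -0.003, 0.461]
slide [-0.21, 0.28, 1.8] turn [1.343, -0.003, 0.477]
slide [-0.22, 0.28, 1.84] turn [1.372, -0.003, 0.487]
slide [-0.22, 0.28, 1.86] turn [1.382, -0.003, 0.49]
Rotation.from_matrix(array([[ 9.99991484e-01,  3.87781362e-03,  1.41240222e-03],
                            [-3.87683926e-03,  9.99992246e-01, -6.91940488e-04],
                            [-1.41507448e-03,  6.86458939e-04,  9.99998763e-01]]))
```

View pics/l17.png

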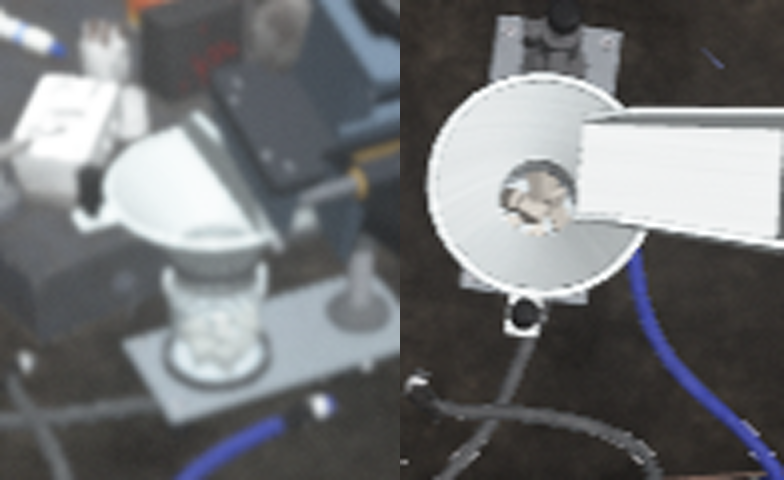

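Request:
arm_command(slide=[[0,0,0],[0,0,0.05],[0,0,0.1],[0,0,0.2],[0,0,0.3],[-0.05,0,0.4],[-0.05,0.1,0.5],[-0.1,0.1,0.65],[-0.1,0.1,0.8],[-0.1,0.15,0.9],[-0.1,0.15,1.1],[-0.15,0.2,1.2],[-0.15,0.2,1.3],[-0.2,0.2,1.45],[-0.2,0.25,1.6],[-0.2,0.25,1.7],[-0.2,0.25,1.75],[-0.2,0.3,1.8],[-0.2,0.3,1.85],[-0.2,0.3,1.85]], turn=[[0.01,0,0.004],[0.039,0,0.014],[0.084,0,0.03],[0.144,0,0.051],[0.216,0,0.077],[0.298,0,0.106],[0.389,0,0.138],[0.486,0,0.173],[0.588,0,0.209],[0.691,0,0.245],[0.794,0,0.282],[0.895,0,0.318],[0.992,0,0.352],[1.083,0,0.384],[1.166,0,0.414],[1.238,0,0.439],[1.298,0,0.461],[1.343,0,0.477],[1.372,0,0.487],[1.382,0,0.49]], grip=[255,255,255,255,255,255,255,255,255,255,255,255,255,255,255,255,255,255,255,255])

```text
time_s: 22.53
ee_pos: [494.9, -188.3, 224.3]
ee_rot: [-179.6, 70.4, -3.9]
force: [-0.1, 0.5, -1.9]
gripper_width: 21.7
```

Run:
```python
import sys;sys.path.insert(0,'.')
from h import *
from h import _Rg,_pg
s=env.state();print(s["ee_pos"],s["force"],s["time_s"],s["qpos"].round(1))
rows([(_pg+[0,0,z],_Rg) for z in(100,20,3)])
```

```text
[ 494.87265348 -188.29026928  224.25437034] [-0.12279656  0.47460302 -1.88442233] 22.5333 [-27.2   3.4 107.2   9.7  51.7  62.2]
slide [12.04, 0.21, 4.24] turn [-0.001, 0.0, 0.0]
slide [19.58, 0.23, 6.92] turn [-0.001, 0.0, 0.0]
slide [21.18, 0.23, 7.49] turn [-0.001, 0.0, 0.0]
```

Request:
arm_command(slide=[[1.5,0,0.5],[4,0.1,1.4],[7,0.1,2.5],[10,0.2,3.5],[13,0.2,4.6],[15.5,0.2,5.5],[17.5,0.2,6.2],[19,0.2,6.7],[20,0.2,7.1],[20.6,0.2,7.3],[21,0.2,7.4],[21.2,0.2,7.5],[21.2,0.2,7.5]], turn=[[0,0,0],[0,0,0],[0,0,0],[0,0,0],[0,0,0],[0,0,0],[0,0,0],[0,0,0],[0,0,0],[0,0,0],[0,0,0],[0,0,0],[0,0,0]], grip=[255,255,255,255,255,255,255,255,255,255,255,255,255])

```text
time_s: 23.62
ee_pos: [496.1, -191.3, -0.6]
ee_rot: [-179.7, 70.4, -4.0]
force: [0.3, -0.8, -1.3]
gripper_width: 21.7
```

Request:
arm_command(slide=[[0.1,0,0],[0.2,0,0.1],[0.3,0,0.1],[0.3,0,0.1]], turn=[[0,0,0],[0,0,0],[0,0,0],[0,0,0]], grip=[255,255,255,255])

```text
time_s: 23.95
ee_pos: [496.1, -191.5, -3.4]
ee_rot: [-179.8, 70.3, -4.1]
force: [-1.5, -0.1, 1.2]
gripper_width: 21.4
```

Run:
```python
import sys;sys.path.insert(0,'.')
from h import *
s=env.state();print(s["ee_pos"],s["force"],s["torque"])
crop("side","s18",200,190,150,115,5)
```

```text
[ 496.09409537 -191.49648088   -3.36144308] [-1.49078885 -0.14114592  1.24145152] [ 0.10997185  0.56857939 -0.01137264]
```

View pics/s18.png

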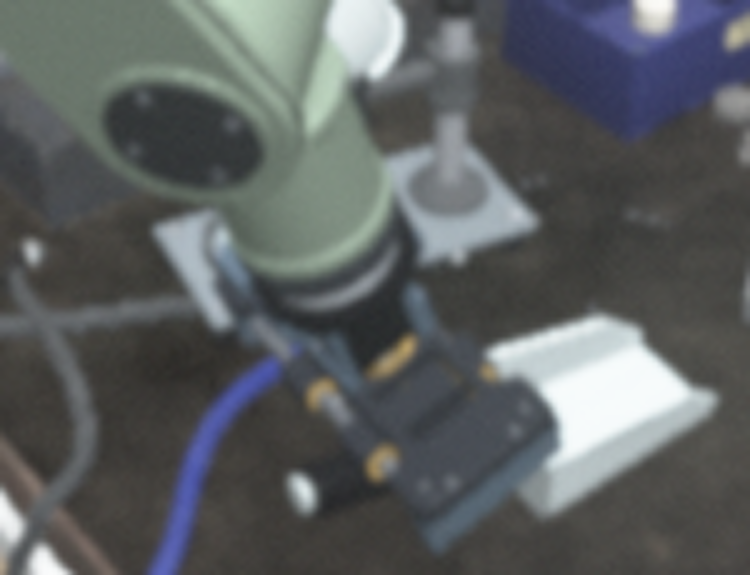

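Request:
arm_command(slide=[[0.05,0,0],[0.05,0,0],[0.05,0,0],[0.05,0,0],[0.05,0,0],[-1,0,-0.4],[-3,0,-1.1],[-6,0,-2],[-10,0,-3.5],[-14,0,-5],[-18,0,-6.5],[-20,0,-7],[-20,0,-7],[-20,0,-7]], turn=[[0,0,0],[0,0,0],[0,0,0],[0,0,0],[0,0,0],[0,0,0],[0,0,0],[0,0,0],[0,0,0],[0,0,0],[0,0,0],[0,0,0],[0,0,0],[0,0,0]], grip=[180,160,130,110,110,110,110,110,110,110,110,110,110,110])

```text
time_s: 25.17
ee_pos: [495.2, -191.9, 209.5]
ee_rot: [-180.0, 70.2, -4.2]
force: [-1.3, -0.1, -0.3]
gripper_width: 51.9
```

Run:
```python
import sys;sys.path.insert(0,'.')
from h import *
s=env.state();print(s["ee_pos"],s["force"],s["time_s"],s["gripper_width"])
crop("side","s19",140,130,230,170,3)
im,d=crop("top","t19",200,120,180,140,4)
P=cloud("top",d)
```

```text
[ 495.16542223 -191.88846966  209.47657826] [-1.31433191 -0.05717459 -0.25353855] 25.1667 51.866019185011545
```

View pics/s19.png

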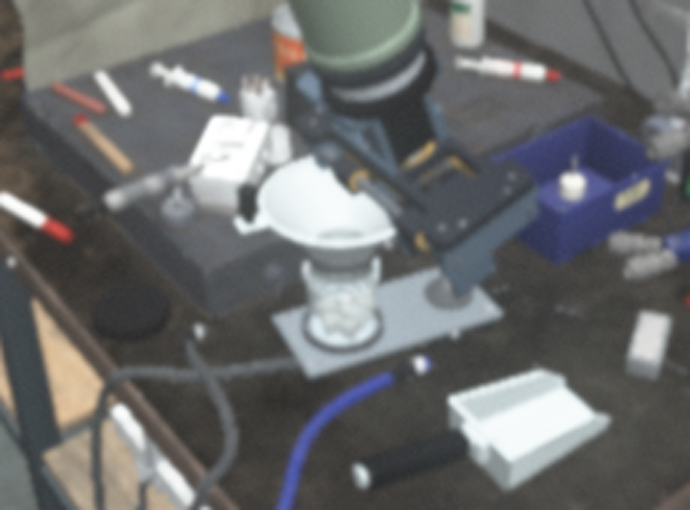

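View pics/t19.png

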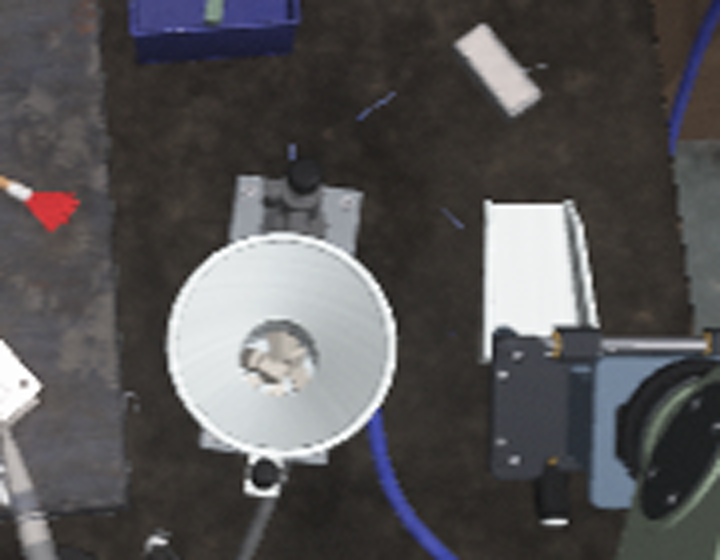

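Run:
```python
import sys;sys.path.insert(0,'.')
from h import *
im,d=env.grab_frame("top");P=cloud("top",d)
cv2.imwrite("pics/hole.png",cv2.resize(im[195:220,255:285,::-1],None,fx=20,fy=20,interpolation=cv2.INTER_CUBIC))
print(P[199:221,261:280,2].round().astype(int))
im,d=env.grab_frame("side");cv2.imwrite("pics/jar.png",cv2.resize(im[195:255,230:280,::-1],None,fx=10,fy=10,interpolation=cv2.INTER_CUBIC))
```

```text
[[127 128 127 125 122 123 123 121 122 125 123 117 120 126 127 127 127 130
  131]
 [128 127 125 119 121 121 118 116 113 115 113 115 124 122 119 124 124 127
  129]
 [124 124 120 122 114 107 105  73  76  73  72 104 106 120 121 123 124 126
  129]
 [124 127 118 104  64  63  55  56  59  59  61  66  73 105 112 119 125 123
  125]
 [124 117 104  56  51  47  57  59  60  61  60  55  54  62  73 105 122 122
  123]
 [121 107  50  38  37  29  52  57  57  60  58  56  52  51  59  69 109 123
  121]
 [108  44  30  24  26  23  51  54  58  56  61  55  51  47  44  56  68 113
  123]
 [ 41  22  25  31  26  25  48  55  60  55  61  56  49  46  39  42  54 108
  125]
 [ 30  37  37  46  45  23  53  52  53  57  58  59  57  42  42  40  43  59
  120]
 [ 34  36  39  45  44  45  42  47  49  58  57  52  50  46  44  39  36  50
  122]
 [ 35  39  44  45  40  44  45  50  52  56  55  50  50  47  41  40  22  45
  119]
 [ 40  43  41  47  45  42  46  40  44  43  38  44  41  42  37  33  26  33
  116]
 [ 36  46  44  46  43  48  45  49  43  45  41  45  41  36  32  41  23  26
  117]
 [ 27  29  34  40  43  46  48  47  49  44  47  45  39  42  40  42  23  23
  121]
 [ 43  24  26  26  37  42  50  42  48  41  46  42  45  43  39  45  43  23
  121]
 [119  40  41  41  37  38  41  46  48  47  41  25  40  45  42  47  44 118
  124]
 [128 117  35  42  40  29  33  37  38  47  27  26  43  44  45  45 120 123
  127]
 [125 123 121  41  22  24  23  38  42  40  44  25  37  46  48  50 125 127
  127]
 [130 123 124 123  24  26  40  42  40  40  39  29  24  46 120 124 121 128
  130]
 [132 127 129 131 122 120  39  41  37  38  39  24 121 125 122 123 128 129
  131]
 [134 132 126 129 126 127 129 121 121 124 127 124 121 129 130 129 129 132
  134]
 [136 136 135 135 129 128 130 123 128 128 127 130 132 126 132 134 133 133
  135]]
```

View pics/hole.png

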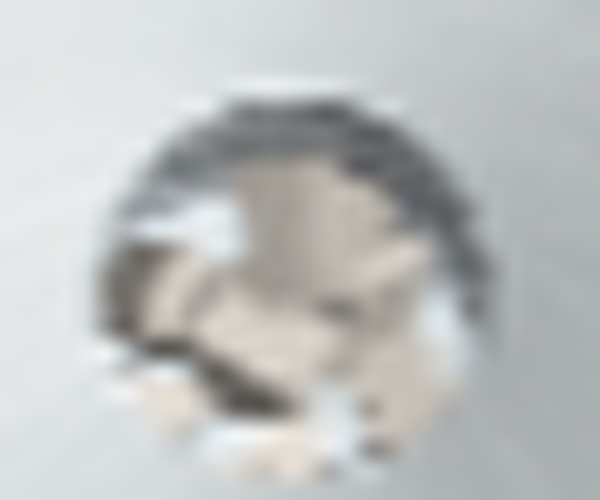

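View pics/jar.png

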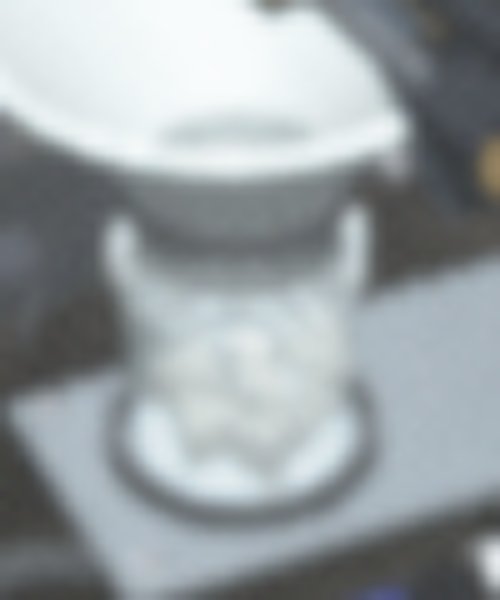

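```bash
python3 -c "
from workcell import env
print(env.state()['time_s'],env.job_done())"
```

```text
the job is handed in; nothing more can be done
25.3667 None
```

The job is done and handed in at 25.4 s. I swung the funnel to its stop, poured the pieces through it into the jar, and set the empty scoop back flat about where it stood.

**Last checks:**
- **Funnel:** in the top view it is in the same place as after I pushed it to the stop, where the push met about 20 N.
- **Pieces:** the top of the pile is about 61 mm above the bench, well below the roughly 90 mm limit. None are left in the scoop or the funnel and none show on the bench. I could not count all seven one by one through the spout.
- **Jar and scoop:** the jar stands upright in its ring. The scoop lies flat and released, and the gripper is about 20 cm clear above it.
- **Other things:** the jar cap, oilstone and marker look unmoved in the pictures; I did not measure their positions again.

**Disagreements:**
- **Gripper:** both cameras showed it about 33 mm further back along the tool than the reported TCP and the given finger lengths imply. I worked to the camera value, and both the knob and the grip fitted it.
- **Cameras:** hand-picked points on the funnel and jar differed by about 7 mm sideways between the two cameras. Circle fits of the funnel's mouth agreed to about 4 mm, and that was close enough for the pour.

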